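# Make up two gift sets in their fitted trays

## Task

Make up the two gift sets from the stock on the table. The tray with two wells gets the larger pink soap carton and the small chocolate hare; the tray with three wells gets the kraft soap carton with the window, the tin egg and the little foil egg. Seat each gift right down in the well shaped for it, cartons, hare and tin egg upright, setting them down rather than dropping them, and leave the glass, the coffee dripper and the price sign where they stand.

Things in the scene. Friction and masses are not known exactly. Their poses are not given: they have to be found in the camera images.
- tray_two: Brown tray, white insert with TWO wells, 108 (x) x 196 (y) mm, rim 27 mm high, fixed to the table. Origin: centre of its underside; y along the tray, z up. Raised insert, top at z 22 mm, with a rectangular well 74 (x) x 98 (y) mm centred at x 0, y -37 mm and a round well of 52 mm diameter centred at x 0, y +57 mm; both 14 mm deep, floors at z 8 mm.
- tray_three: Brown tray, white insert with THREE wells, 108 (x) x 262 (y) mm, rim 27 mm high, fixed. Origin: centre of its underside; y along it. Insert top at z 22 mm. On the line x 0: rectangular well 63 (x) x 82 (y) mm at y -78 mm and round well of 62 mm diameter at y +11 mm, both 14 mm deep, floors at z 8 mm; at the end a smaller round nest of 54 mm diameter at y +89 mm, 8 mm deep, floor at z 14 mm.
- carton_large: The larger soap carton: a closed pink printed box 62 (x) x 86 (y) x 85 mm high, 0.15 kg, standing upright on the table. Origin: centre of its underside. Grip it across x (62 mm), for example 60 mm above its underside.
- carton_window: The smaller soap carton: brown kraft box with a window showing soap bars in its -x face, 51 (x) x 70 (y) x 85 mm high, 0.11 kg, standing upright. Origin: centre of its underside. Grip it across x (51 mm) by the solid band above the window, with the finger pads' middle about 68 mm above its underside (the window, from 18 to 57 mm, has no panel).
- small_hare: The small cream chocolate hare in clear wrap that stands on the table (not the taller ones on the tiered stand), 82 mm high, 0.12 kg; body about 33 (x) x 39 (y) mm up to 42 mm high, head above it, ears spread 54 mm along y from 49 to 82 mm. It looks along -x. Origin: centre of its underside. Grip it across x round the upper body, about 36 mm above its underside.
- tin_egg: The mint-green tin egg with a bow that stands on the table on its flattened end (not those on the tiered stand), body 48 mm across at its widest, about 32 mm up, 68 mm high, 91 mm with the bow, 0.06 kg. Origin: underside, on its axis within 2 mm. Round: grip it across any diameter, about 38 mm above its underside.
- little_egg: The small foil-wrapped chocolate egg that lies on the table on its flat side, 42 (x) x 33 (y) x 32 mm high, 0.03 kg. Origin: centre of its underside. Pinch it across y (33 mm), pads' middle about 29 mm above its underside so that the fingertips, 10 mm up, stay clear of the insert.
- glass: Bystander: tall clear drinking glass, 69 mm across, 144 mm high, upright, behind the stock on the left. Origin: centre of its underside. Leave it alone. It stands beside the fixed three-tier display stand (axis near x 0.68, y 0.03 m; 0.17 m in radius at the foot, 0.13 m at 0.2 m height, about 0.65 m high), which the arm has to pass in front of.
- dripper: Bystander: green fluted ceramic coffee dripper, 123 mm across, 70 mm high, to the right of the work. Origin: centre of its underside. Leave it alone.
- sign: Bystander: small oak block, 24 x 56 x 18 mm, with a white price card standing in it, 55 mm high in all, behind the stock. Origin: centre of its underside. Leave it alone.

How it is judged:
By the outcome, as a careful person would: the job done as asked, in the order asked, and still so for the second after the job is handed in, with the robot touching nothing.
It also fails if it takes over 136 s, if anything falls off the work surface, if the arm or the gripper's body presses on something with over 40 N, if the wrist force passes 120 N, or if a joint passes its speed limit or range.

## Robot

A 6-joint arm with a two-finger parallel gripper is mounted at the origin on a cart in front of the work surface, level with it; the furniture and walls round the work are solid. World frame = base frame: x ahead of the robot, y to its left, z up, the work surface at z = 0. Lengths are in m, angles in degrees, forces in N, time in s.
With the tool pointing down it reaches from about 0.3 to 0.75 m from the base axis. Payload 8.5 kg.
Tool frame: the origin (TCP) lies at the very end of the fingers, on their centre line; the grasp point (between the pads) lies 19 mm behind it; z points along the fingers, y is the direction in which the jaws open and shut (so a half turn about z gives the same grasp; the last joint's range is limited). The gripper opens to 85 mm and grips with 20 to 120 N. Pads are 22 mm wide; open, the fingers measure 114 mm over their backs; the gripper's body (76 mm by 85 mm) begins 54 mm behind the grasp point. The pads swing forward as they close: fully open they stand 13 mm farther back than shut.
Start: joints at [-78.57, 21.807, 74.336, -0, 83.858, -12.336], TCP at [0.222, -0.503, 0.231] pointing down, gripper open.
Joint ranges: [-178.18, 178.18], [-50.72, 133.34], [12.68, 142.11], [-81.47, 261.47], [9.98, 163.14], [-165.26, 165.26]. Speed limits (degrees/s): [136.94, 136.94, 180, 180, 180, 180].

## Interface

Orientations are given as a 3x3 rotation matrix whose columns are the frame's x, y, z axes.
In Python, from rig import env, vision, close_job, spotter gives the robot as it stands. The module is installed in compiled form; this text tells all that it offers.
- The arm moves only by the tool jog_arm, never from a script. Its argument "plan" is a list that holds one entry, the list of rows, each a list of 6 numbers: the shift along the tool's x, y, z in units of 40 mm (1.0 is 40 mm), then the turn, a rotation vector about the tool's x, y, z in units of 0.15 rad (1.0 is 0.15 rad). A call has 1 to 10 rows; each row shifts and turns the commanded pose from where the row before left it, along the tool's axes as they then stand; what a row does not reach is not made up. A row lasts 1/10 s, in which the tool goes at most 50 mm and 8.59 degrees, less where a joint would pass 70% of its speed; a pose out of reach is approached as far as the arm can. A call with a number of a shift or a turn outside -1 to 1 is refused whole. A call with a gripper value outside its range is refused whole. "grip" is the opening, from -1 (shut) to 1 (fully open), set as the call begins (left out, the last holds). The fingers move at their own pace and stop on an object; "squeeze" is the grip in N (left out, the last holds). Time passes only in rows, so rows that do not move let the fingers close. It gives the time, the measured TCP pose, the force and the opening at its end, in the units of the state.
- env.observe(): the state, without advancing time (a new reading comes with each control period).
- vision.get_image(name): name is "scene" or "side" or "wrist"; returns (picture, depth): 480x640x3 uint8, red, green, blue; 480x640 float32, m along the optical axis (not along the pixel's ray), 0 where there is no reading.
- vision.camera_info(name): a dict with "fx", "fy", "cx", "cy" (pixels), "rvec" (rotation vector, rad) and "tvec" (3), from world to camera coordinates, as OpenCV has them. Camera axes: x right, y down, z forward; pixel columns grow to the right and rows downward; lengths in m; the calibration is good to about 2 mm. A picture is of the moment at which its call begins: read the wrist's pose just before it. camera_info takes no time and is no camera call; for the wrist camera it gives the pose at the moment of the call.
- close_job(): hands the job in, once; it reports no verdict.
Trained networks look in the newest picture that a camera, given by its name, has taken for a name from the list of things; names that differ only in an ending like _2 or _b are one class to them, and where a whole thing is asked for, a point or a joint stands for the part that bears it (a point fixed in the world has none). Each returns a list of dicts, best first, with "score" (0 to 1); they miss things now and then, are a little off and sometimes report something else, mostly with a low value. They report only what shows in the picture. A call takes as long as a camera call.
- spotter.trace(camera, query): "pixels" (480x640 bool, what is visible of it) and "rect" ([left, top, right, bottom] in pixels, round what is visible of it).
The state is a dict: "time_s": time; "q": joint angles; "qvel": joint speeds; "joint_efforts": joint torques, N m; "position": TCP position; "tool_rot": TCP orientation; "ft_force": force on the tool from outside, world axes, zero at the start; "wrist_torque": the same for the moment, N m; "grip_width": finger opening in m.
Only numpy, scipy, OpenCV 4.12 (cv2) and the standard library are available. Lean on these libraries where they do the work, as an engineer would, in place of code of your own. Each camera call takes 0.05 s, during which the arm holds its last target.

## Working session

There is one attempt and no reset: what is moved stays moved. The work goes in short steps, Python scripts to look and compute and a tool call to move; the robot and the scene stay as the last step left them, time stands still between calls to the robot, and variables do not carry over. Pictures are saved under pics/ and viewed, and the job is handed in when it is done.

Besides the shell and the picture viewer there is one more tool, called after "Request:" as name(argument=value, ...), one argument or row to a line, values as JSON. jog_arm: Moves the arm, as the interface text tells. Its arguments: {"type":"object","properties":{"plan":{"type":"array"},"grip":{"type":"number"},"squeeze":{"type":"number"}},"required":["plan"]}

```bash
mkdir -p pics; cat > h.py <<'E'
import numpy as np, cv2
from rig import env, vision, close_job, spotter
def snap(n,f):
    p,d=vision.get_image(n); cv2.imwrite(f'pics/{f}.png',p[:,:,::-1]); return p,d
def cam(n):
    c=vision.camera_info(n);R=cv2.Rodrigues(np.array(c['rvec'],float))[0];return c,R,np.array(c['tvec'],float).ravel()
def pts(d,c,mask=None):
    c,R,t=c
    v,u=np.nonzero((d>0)&(mask if mask is not None else True))
    z=d[v,u];P=np.c_[(u-c['cx'])/c['fx']*z,(v-c['cy'])/c['fy']*z,z]
    return (P-t)@R,u,v
E
python3 - <<'E'
from h import *
for n in('scene','side','wrist'):
    p,d=snap(n,n+'0');c=cam(n)
    np.savez(n+'0.npz',p=p,d=d)
    print(n,-c[1].T@c[2],c[1][2],c[0]['fx'])
    for q in ['tray_two','tray_three','carton_large','carton_window','small_hare','tin_egg','little_egg','glass','dripper','sign']:
        for r in spotter.trace(n,q)[:2]:
            P,u,v=pts(d,c,r['pixels'])
            print(q,round(r['score'],2),np.round(r['rect']),np.round(np.percentile(P,[3,50,97],axis=0),3).tolist() if len(P) else None)
o=env.observe();print(o['time_s'],o['position'],o['tool_rot'],o['grip_width'])
E
```

```text
scene [ 0.01593887 -1.14149745  0.71961444] [ 0.41314572  0.7739661  -0.47988237] 467.0146905521677
tray_two 0.84 [275. 276. 338. 333.] [[0.37, -0.371, 0.007], [0.435, -0.286, 0.02], [0.485, -0.182, 0.029]]
tray_three 0.55 [210. 201. 220. 225.] [[0.373, 0.248, 0.012], [0.383, 0.326, 0.024], [0.403, 0.396, 0.029]]
carton_large 0.57 [265. 191. 291. 220.] [[0.547, 0.194, 0.011], [0.568, 0.217, 0.074], [0.615, 0.267, 0.089]]
carton_window 0.81 [336. 262. 374. 306.] [[0.534, -0.345, 0.007], [0.561, -0.317, 0.06], [0.602, -0.281, 0.089]]
carton_window 0.71 [209. 201. 220. 230.] [[0.372, 0.228, 0.007], [0.382, 0.327, 0.024], [0.404, 0.398, 0.031]]
tin_egg 0.56 [268. 244. 274. 251.] [[0.444, -0.013, 0.029], [0.449, -0.006, 0.039], [0.454, -0.001, 0.049]]
glass 0.53 [308. 194. 325. 201.] [[0.584, -0.05, 0.056], [0.71, 0.192, 0.073], [0.73, 0.222, 0.203]]
dripper 0.57 [360. 304. 417. 355.] [[0.495, -0.533, 0.009], [0.554, -0.467, 0.048], [0.596, -0.43, 0.072]]
sign 0.55 [384. 251. 402. 274.] [[0.722, -0.256, 0.005], [0.738, -0.233, 0.023], [0.746, -0.204, 0.055]]
side [0.38191937 1.27763775 0.
[... 650 characters left out ...]
0.577, -0.213, 0.004], [0.591, -0.19, 0.032], [0.609, -0.178, 0.053]]
tin_egg 0.74 [365. 240. 388. 274.] [[0.407, -0.026, 0.001], [0.433, 0.029, 0.043], [0.459, 0.042, 0.081]]
glass 0.76 [224. 243. 259. 300.] [[0.698, 0.183, 0.048], [0.73, 0.237, 0.117], [0.762, 0.253, 0.143]]
dripper 0.58 [337. 166. 373. 196.] [[0.496, -0.541, 0.007], [0.541, -0.504, 0.05], [0.591, -0.427, 0.068]]
wrist [ 0.288729   -0.47398774  0.37508556] [-0.26182384 -0.11581964 -0.95814096] 421.728343511977
1.65 [ 0.22165597 -0.50332912  0.23131648] [[ 9.15183911e-01  4.03036486e-01  6.01741314e-06]
 [ 4.03036485e-01 -9.15183909e-01  6.13572550e-05]
 [ 3.02362522e-05 -5.37279355e-05 -9.99999998e-01]] 0.08530453522408976
```

```bash
python3 - <<'E'
import cv2
a=cv2.imread('pics/scene0.png')[170:370,190:460];cv2.imwrite('pics/sc.png',cv2.resize(a,None,fx=2.9,fy=2.9,interpolation=2))
a=cv2.imread('pics/side0.png')[150:390,210:430];cv2.imwrite('pics/sd.png',cv2.resize(a,None,fx=2.5,fy=2.5,interpolation=2))
E
```

```text
(no output)
```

View pics/sc.png

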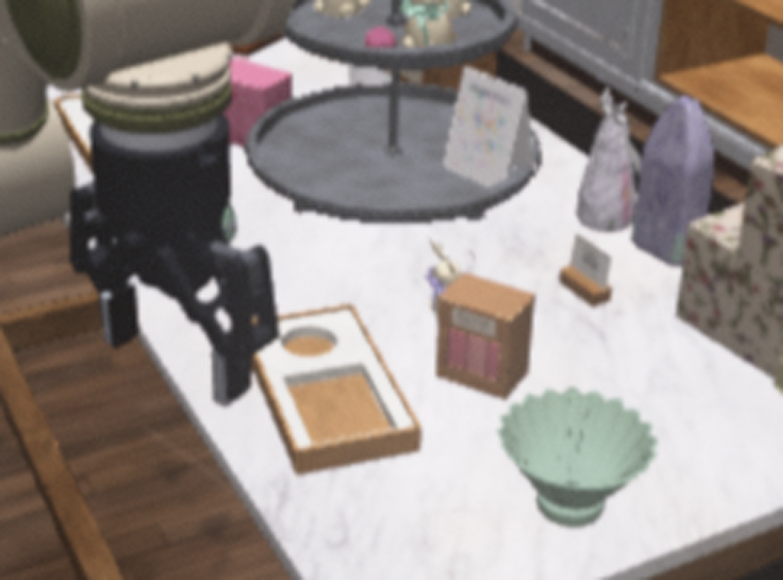

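View pics/sd.png

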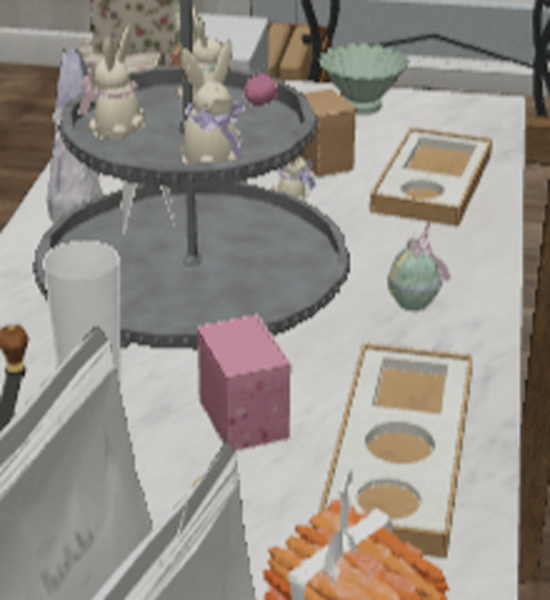

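View pics/wrist0.png

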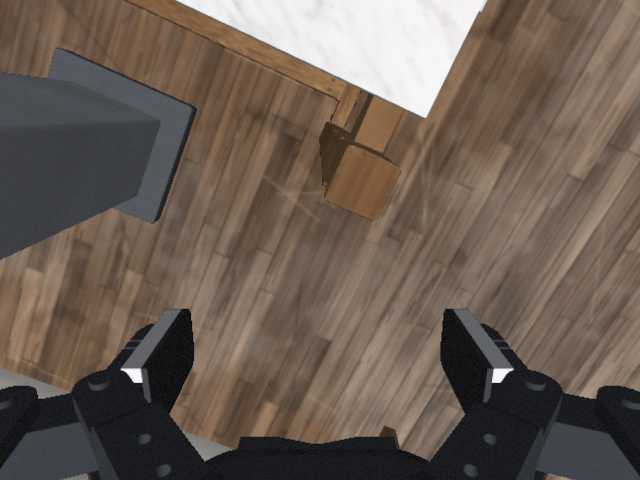

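Request:
jog_arm(
  plan=[
    [[0,0,-0.3,0,0,-0.963],[0,0,-0.3,0,0,-0.963],[0,0,-0.3,0,0,-0.963],[0,0,-0.3,0,0,-0.963],[0,0,-0.3,0,0,-0.963],[0,0,-0.3,0,0,-0.963],[0,0,-0.3,0,0,-0.963],[0,0,-0.3,0,0,-0.963]],
  ],
  grip=1,
  squeeze=30,
)

```text
time_s: 2.45
position: [0.2216, -0.5033, 0.3278]
tool_rot: [[-0.006, 1.0, 0.0], [1.0, 0.006, 0.0], [0.0, 0.0, -1.0]]
ft_force: [-1.0, 0.3, -0.6]
grip_width: 0.0853
```

Request:
jog_arm(
  plan=[
    [[0.85,0.7,-0.1,0,0,0],[0.85,0.7,-0.1,0,0,0],[0.85,0.7,-0.1,0,0,0],[0.85,0.7,-0.1,0,0,0],[0.85,0.7,-0.1,0,0,0],[0.85,0.7,-0.1,0,0,0],[0.85,0.7,-0.1,0,0,0],[0,0,0,0,0,0],[0,0,0,0,0,0]],
  ],
)

```text
time_s: 3.35
position: [0.4181, -0.2648, 0.3554]
tool_rot: [[-0.002, 1.0, 0.0], [1.0, 0.002, -0.0], [-0.0, 0.0, -1.0]]
ft_force: [0.5, -0.7, -0.1]
grip_width: 0.0854
```

```bash
cat > w.py <<'E'
from h import *
import sys
f=sys.argv[1]
c=cam('wrist');p,d=snap('wrist',f);np.savez(f+'.npz',p=p,d=d,R=c[1],t=c[2],K=[c[0][k] for k in('fx','fy','cx','cy')])
o=env.observe();print(o['time_s'],np.round(o['position'],4),np.round(o['tool_rot'],3).tolist(),o['grip_width'])
M={}
for q in sys.argv[2:]:
    for i,r in enumerate(spotter.trace('wrist',q)[:2]):
        P,u,v=pts(d,c,r['pixels']);M[q+str(i)]=r['pixels']
        print(q,round(r['score'],2),np.round(r['rect']),np.round(np.percentile(P,[2,50,98],axis=0),3).tolist() if len(P) else None)
np.savez(f+'_m.npz',**M)
E
python3 w.py w1 tray_two carton_window small_hare tin_egg sign dripper
```

```text
3.4 [ 0.4176 -0.2656  0.3552] [[0.0, 1.0, -0.0], [1.0, -0.0, -0.0], [-0.0, -0.0, -1.0]] 0.08523737128116698
tray_two 0.63 [270.  84. 394. 271.] [[0.375, -0.363, 0.008], [0.433, -0.264, 0.022], [0.491, -0.176, 0.029]]
carton_window 0.9 [414. 174. 506. 266.] [[0.534, -0.342, 0.003], [0.565, -0.297, 0.086], [0.601, -0.264, 0.088]]
small_hare 0.85 [455.  97. 513. 151.] [[0.575, -0.224, -0.0], [0.587, -0.202, 0.045], [0.613, -0.18, 0.074]]
sign 0.98 [581. 119. 631. 175.] [[0.723, -0.256, 0.006], [0.738, -0.229, 0.026], [0.742, -0.203, 0.055]]
dripper 0.89 [371. 325. 454. 414.] [[0.488, -0.541, 0.009], [0.54, -0.511, 0.042], [0.579, -0.432, 0.071]]
```

View pics/w1.png

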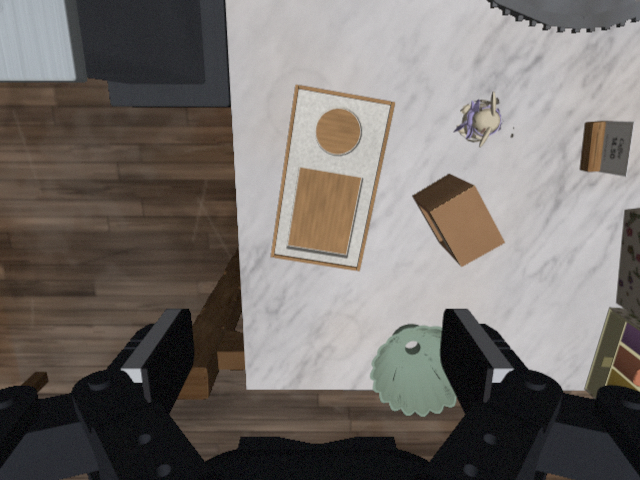

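```bash
cat > fit.py <<'E'
import numpy as np,cv2,sys
def fit(f,key,zmin,zmax,xr=None):
    a=np.load(f+'.npz');m=np.load(f+'_m.npz')[key] if key else np.ones((480,640),bool);d=a['d'];fx,fy,cx,cy=a['K']
    if key: m=cv2.dilate(m.astype(np.uint8),np.ones((5,5)))>0
    v,u=np.nonzero(m&(d>0));z=d[v,u];P=(np.c_[(u-cx)/fx*z,(v-cy)/fy*z,z]-a['t'])@a['R']
    P=P[(P[:,2]>zmin)&(P[:,2]<zmax)]
    if xr: P=P[(P[:,0]>xr[0])&(P[:,0]<xr[1])&(P[:,1]>xr[2])&(P[:,1]<xr[3])]
    r=cv2.minAreaRect((P[:,:2]*1000).astype(np.float32))
    print(f,key,len(P),np.round(r[0],1),np.round(r[1],1),round(r[2],1),'z',np.round(np.percentile(P[:,2],[5,50,95]),4),'mean',np.round(P.mean(0)*1000,1))
    return P
E
python3 - <<'E'
from fit import *
fit('w1','tray_two0',.015,.034)
fit('w1','carton_window0',.080,.1)
for z in [(.002,.02),(.02,.045),(.05,.09)]: fit('w1','small_hare0',*z)
fit('w1','sign0',.0,.02)
E
```

```text
w1 tray_two0 9886 [ 432.4 -270.4] [195.8 108.1] 80.6 z [0.0216 0.0235 0.0286] mean [ 435.2 -254.6   24.1]
w1 carton_window0 3434 [ 571.  -305.1] [50.8 71.1] 32.2 z [0.0851 0.0867 0.088 ] mean [ 570.3 -303.4   86.6]
w1 small_hare0 271 [ 605.2 -203.7] [73.7 50.6] 11.4 z [0.0023 0.0105 0.0187] mean [ 587.5 -202.5   10.4]
w1 small_hare0 460 [ 594.4 -202.1] [44.3 39. ] 72.4 z [0.0238 0.0379 0.0437] mean [ 587.  -201.9   36. ]
w1 small_hare0 644 [ 589.9 -198.3] [35.9 47.8] 14.6 z [0.0511 0.0572 0.0736] mean [ 590.2 -200.3   60. ]
w1 sign0 1236 [ 753.6 -233.6] [63.1 67.5] 1.9 z [0.0004 0.0159 0.0197] mean [ 733.2 -229.9   12.3]
```

Request:
jog_arm(
  plan=[
    [[1,0,0,0,0,0],[1,0,0,0,0,0],[1,0,0,0,0,0],[1,0,0,0,0,0],[1,0,0,0,0,0],[1,0,0,0,0,0],[1,0,0,0,0,0],[1,0,0,0,0,0],[1,0,0,0,0,0],[1,0,0,0,0,0]],
  ],
)

```text
time_s: 4.7
position: [0.4177, 0.1358, 0.3555]
tool_rot: [[0.001, 1.0, 0.0], [1.0, -0.001, 0.0], [0.0, 0.0, -1.0]]
ft_force: [0.9, -0.6, 0.9]
grip_width: 0.0853
```

Request:
jog_arm(
  plan=[
    [[1,0,0,0,0,0],[1,0,0,0,0,0],[1,0,0,0,0,0],[0,0,0,0,0,0],[0,0,0,0,0,0]],
  ],
)

```text
time_s: 5.2
position: [0.418, 0.2547, 0.3551]
tool_rot: [[-0.001, 1.0, -0.0], [1.0, 0.001, -0.0], [-0.0, -0.0, -1.0]]
ft_force: [-0.7, -0.1, 0.1]
grip_width: 0.0852
```

```bash
python3 w.py w2 tray_three carton_large little_egg tin_egg glass
```

```text
5.25 [0.4181 0.254  0.3552] [[0.001, 1.0, -0.0], [1.0, -0.001, -0.0], [-0.0, -0.0, -1.0]] 0.08557120480621196
carton_large 0.65 [413. 146. 518. 252.] [[0.532, 0.198, 0.013], [0.568, 0.248, 0.086], [0.611, 0.289, 0.088]]
little_egg 0.83 [443.  59. 486.  91.] [[0.559, 0.348, 0.018], [0.573, 0.362, 0.028], [0.593, 0.377, 0.033]]
tin_egg 0.59 [300. 349. 353. 414.] [[0.404, -0.037, 0.0], [0.432, 0.024, 0.052], [0.46, 0.039, 0.086]]
glass 0.73 [552. 185. 638. 274.] [[0.696, 0.189, 0.007], [0.701, 0.224, 0.089], [0.746, 0.248, 0.145]]
```

View pics/w2.png

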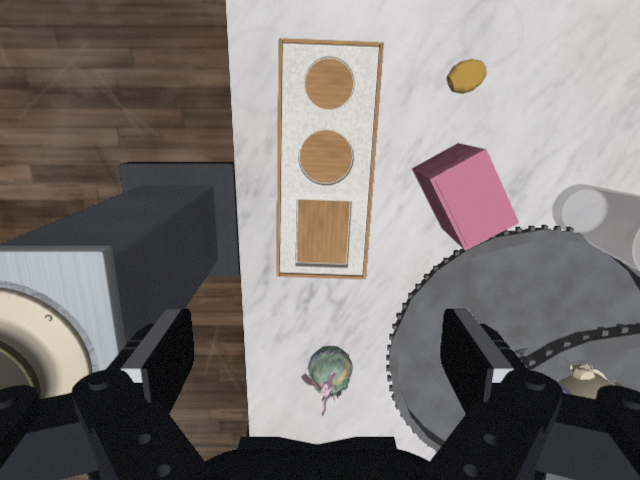

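```bash
python3 - <<'E'
from fit import *
P=fit('w2',None,.015,.034,(.34,.505,.1,.46))
fit('w2','carton_large0',.080,.1)
fit('w2','little_egg0',.01,.04)
fit('w2','little_egg0',.025,.04)
for z in [(.02,.045),(.045,.07)]:
    P=fit('w2','tin_egg0',*z)
# sphere-ish circle fit for egg: axis from points by height using LSQ of ellipsoid
from scipy.optimize import least_squares
P=fit('w2','tin_egg0',.012,.064)
f=lambda p:np.sqrt(((P[:,0]-p[0])**2+(P[:,1]-p[1])**2)/.024**2+((P[:,2]-.032)/.036)**2)-1
r=least_squares(f,[.433,.01],loss='soft_l1',f_scale=.05);print(r.x,r.cost/len(P))
P=fit('w2','little_egg0',.004,.04)
def g(p):
    c,s=np.cos(p[2]),np.sin(p[2]);x=P[:,0]-p[0];y=P[:,1]-p[1]
    a=c*x+s*y;b=-s*x+c*y
    return np.sqrt((a/.021)**2+(b/.0165)**2+((P[:,2]-.016)/.016)**2)-1
for t0 in(.3,):
    r=least_squares(g,[.575,.362,t0],loss='soft_l1',f_scale=.1);print(r.x,np.degrees(r.x[2]),r.cost)
# hare body 33x39 box sides
P=fit('w1','small_hare0',.012,.042)
print(np.round(np.percentile(P,[2,10,50,90,98],axis=0),4))
a=cv2.imread('pics/w1.png')[80:170,435:535];cv2.imwrite('pics/hz.png',cv2.resize(a,None,fx=5,fy=5,interpolation=2))
E
```

```text
w2 None 16949 [427.5 266. ] [262.7 108.2] 87.9 z [0.016  0.0234 0.0283] mean [428.5 291.   23.2]
w2 carton_large0 5190 [575.5 241. ] [60.5 86. ] 29.6 z [0.0847 0.0863 0.0876] mean [574.2 242.8  86.2]
w2 little_egg0 1018 [577.4 363.6] [40.3 32.1] 33.6 z [0.0185 0.0278 0.0326] mean [574.2 362.6  27.1]
w2 little_egg0 726 [577.3 363.4] [31.9 30.3] 65.9 z [0.0257 0.0295 0.0328] mean [576.  363.1  29.4]
w2 tin_egg0 586 [428.6  21.3] [67.9 38.3] 5.9 z [0.0233 0.0372 0.0441] mean [431.   29.3  35.8]
w2 tin_egg0 998 [435.5  13.9] [48.8 49.4] 65.3 z [0.0464 0.0567 0.0673] mean [434.6  20.8  56.8]
w2 tin_egg0 1420 [432.9  15.6] [53.4 59.2] 72.9 z [0.0248 0.0478 0.0622] mean [432.9  25.1  46.5]
[0.43483948 0.01530653] 0.00249459129481168
w2 little_egg0 1019 [577.4 363.6] [40.3 32.1] 33.6 z [0.0185 0.0278 0.0326] mean [574.2 362.6  27.1]
[0.57741226 0.36319131 0.45391222] 26.00725452890094 1.0863954881593698
w1 small_hare0 496 [ 594.4 -202. ] [45.5 39.1] 71.8 z [0.014  0.0343 0.0411] mean [ 587.6 -203.1   30.9]
[[ 0.5728 -0.2237  0.0126]
 [ 0.5769 -0.2181  0.0155]
 [ 0.5837 -0.206   0.0343]
 [ 0.6061 -0.1859  0.0402]
 [ 0.6112 -0.1816  0.0415]]
```

View pics/hz.png

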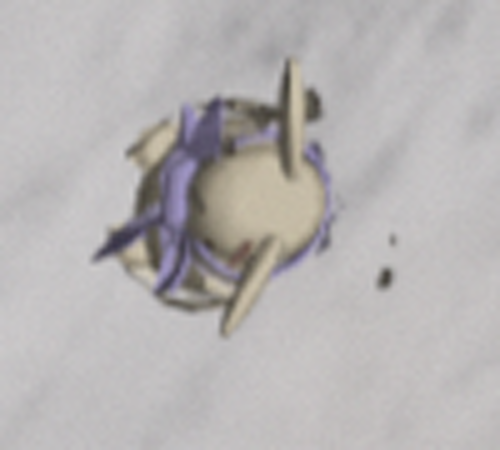

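Request:
jog_arm(
  plan=[
    [[-0.067,0.787,0,0,0,0],[-0.067,0.787,0,0,0,0],[-0.067,0.787,0,0,0,0],[-0.067,0.787,0,0,0,0],[-0.067,0.787,0,0,0,0],[0,0,0.8,0,0,-0.861],[0,0,0.8,0,0,-0.861],[0,0,0.8,0,0,-0.861],[0,0,0.8,0,0,-0.861],[0,0,0,0,0,0]],
  ],
)

```text
time_s: 6.5
position: [0.574, 0.2401, 0.2233]
tool_rot: [[-0.494, 0.87, -0.008], [0.87, 0.494, -0.002], [0.003, -0.008, -1.0]]
ft_force: [0.8, 0.5, -0.2]
grip_width: 0.0856
```

Request:
jog_arm(
  plan=[
    [[0,0,0,0,0,0]],
  ],
)

```text
time_s: 6.6
position: [0.5758, 0.2407, 0.2284]
tool_rot: [[-0.49, 0.872, 0.001], [0.872, 0.49, 0.0], [-0.0, 0.001, -1.0]]
ft_force: [-0.2, 0.4, -0.2]
grip_width: 0.0852
```

```bash
python3 w.py w3 carton_large; python3 -c "
from fit import *
fit('w3','carton_large0',.08,.1)"
```

```text
6.65 [0.5761 0.2409 0.2293] [[-0.49, 0.871, 0.003], [0.871, 0.49, 0.001], [-0.001, 0.003, -1.0]] 0.08581293809501914
carton_large 0.58 [269. 149. 359. 278.] [[0.536, 0.2, 0.038], [0.573, 0.246, 0.086], [0.611, 0.287, 0.088]]
w3 carton_large0 10164 [575.9 241.1] [60.3 85.8] 29.7 z [0.0851 0.0863 0.0874] mean [574.8 243.   86.3]
```

View pics/w3.png

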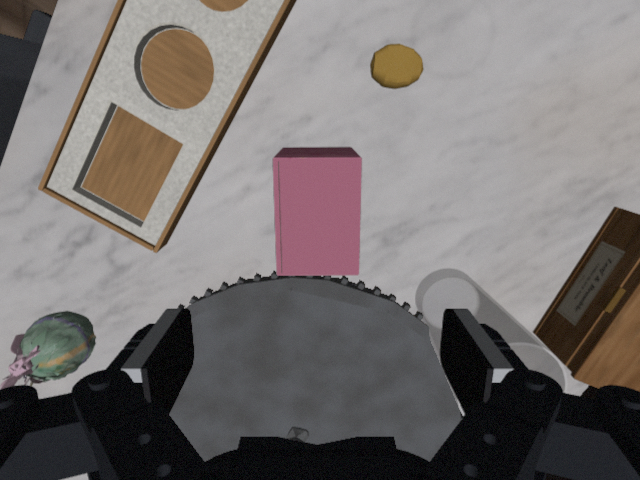

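Request:
jog_arm(
  plan=[
    [[0,0,0.9,0,0,0],[0,0,0.9,0,0,0],[0,0,0.9,0,0,0],[0,0,0.8,0,0,0],[0,0,0.6,0,0,0],[0,0,0.4,0,0,0],[0,0,0.18,0,0,0],[0,0,0,0,0,0]],
  ],
)

```text
time_s: 7.5
position: [0.5759, 0.2412, 0.0406]
tool_rot: [[-0.493, 0.87, 0.001], [0.87, 0.493, 0.0], [-0.0, 0.001, -1.0]]
ft_force: [0.5, -0.6, -0.5]
grip_width: 0.0856
```

Request:
jog_arm(
  plan=[
    [[0,0,0,0,0,0],[0,0,0,0,0,0],[0,0,0,0,0,0],[0,0,0,0,0,0],[0,0,0,0,0,0],[0,0,0,0,0,0]],
  ],
  grip=-1,
  squeeze=35,
)

```text
time_s: 8.1
position: [0.5761, 0.2413, 0.0417]
tool_rot: [[-0.493, 0.87, 0.003], [0.87, 0.493, 0.001], [-0.001, 0.003, -1.0]]
ft_force: [-0.5, 0.3, 5.9]
grip_width: 0.0612
```

Request:
jog_arm(
  plan=[
    [[0,0,-0.3,0,0,0],[0,0,-0.8,0,0,0],[0,0,-0.8,0,0,0],[0,0,-0.6,0,0,0.858],[0,0,-0.6,0,0,0.858],[0,0,-0.6,0,0,0.858],[0,0,-0.5,0,0,0.858],[0,0,0,0,0,0],[0,0,0,0,0,0]],
  ],
)

```text
time_s: 9.0
position: [0.575, 0.2411, 0.2079]
tool_rot: [[-0.005, 1.0, -0.0], [1.0, 0.005, -0.0], [-0.0, -0.0, -1.0]]
ft_force: [-0.2, 0.1, -2.9]
grip_width: 0.0615
```

Request:
jog_arm(
  plan=[
    [[0,-0.935,0,0,0,0],[0,-0.935,0,0,0,0],[0,-0.935,0,0,0,0],[-0.7,-0.935,0,0,0,0],[-1,0,0,0,0,0],[-1,0,0,0,0,0],[-1,0,0,0,0,0],[-1,0,0,0,0,0],[-1,0,0,0,0,0],[-1,0,0,0,0,0]],
  ],
)

```text
time_s: 10.0
position: [0.4252, -0.0284, 0.2071]
tool_rot: [[-0.005, 1.0, -0.002], [1.0, 0.005, 0.001], [0.001, -0.002, -1.0]]
ft_force: [0.9, -0.2, -2.2]
grip_width: 0.0611
```

Request:
jog_arm(
  plan=[
    [[-1,0,0,0,0,0],[-1,0,0,0,0,0],[-1,0,0,0,0,0],[-1,0,0,0,0,0],[-1,0,0,0,0,0],[-1,0,0,0,0,0],[-1,0,0,0,0,0],[0,0,0,0,0,0.55],[0,0,0,0,0,0.55],[0,0,0,0,0,0]],
  ],
)

```text
time_s: 11.0
position: [0.426, -0.3069, 0.2067]
tool_rot: [[0.162, 0.987, -0.002], [0.987, -0.162, 0.002], [0.002, -0.002, -1.0]]
ft_force: [-0.4, -0.6, -1.0]
grip_width: 0.0616
```

Request:
jog_arm(
  plan=[
    [[0,0,0,0,0,0],[0,0,0,0,0,0]],
  ],
)

```text
time_s: 11.2
position: [0.4264, -0.3067, 0.2077]
tool_rot: [[0.16, 0.987, -0.001], [0.987, -0.16, 0.001], [0.001, -0.001, -1.0]]
ft_force: [0.5, -0.1, -0.4]
grip_width: 0.0614
```

```bash
python3 w.py w4 carton_large tray_two; python3 -c "
from fit import *
fit('w4','carton_large0',.20,.28)
fit('w4',None,.015,.034,(.36,.50,-.38,-.15))"
```

```text
11.25 [ 0.4265 -0.3068  0.2079] [[0.161, 0.987, -0.0], [0.987, -0.161, 0.0], [0.0, -0.0, -1.0]] 0.0610842482521002
carton_large 0.94 [195. 182. 436. 452.] [[0.401, -0.323, 0.189], [0.43, -0.284, 0.252], [0.46, -0.261, 0.253]]
tray_two 0.83 [240.  18. 395. 185.] [[0.386, -0.288, 0.009], [0.439, -0.226, 0.023], [0.493, -0.173, 0.029]]
w4 carton_large0 53619 [ 428.7 -295.6] [65.3 79.2] 80.4 z [0.2248 0.2522 0.2532] mean [ 430.  -287.5  249.1]
w4 None 16563 [ 439.  -230.8] [116.6 108.2] 80.6 z [0.0218 0.0234 0.0283] mean [ 440.5 -220.5   23.9]
```

View pics/w4.png

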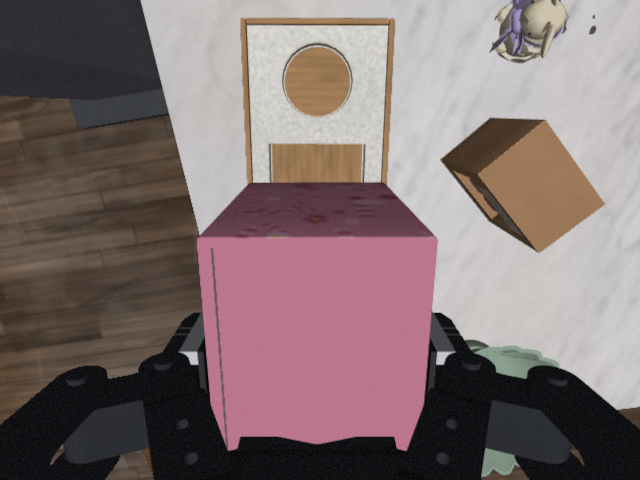

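```bash
python3 -c "
from fit import *
P=fit('w4','carton_large0',.15,.28)
t=np.radians(-9.4);c=np.array([.4264,-.3069])
q=(P[:,:2]-c)@np.array([[np.cos(t),-np.sin(t)],[np.sin(t),np.cos(t)]])
for a,b in((.16,.18),(.18,.2),(.2,.22),(.22,.24),(.245,.26)):
  m=(P[:,2]>a)&(P[:,2]<b);print(a,m.sum(),np.round(np.percentile(q[m],[.5,2,50,98,99.5],axis=0)*1000,1).tolist())
"
```

```text
w4 carton_large0 55536 [ 428.7 -295.6] [65.3 79.2] 80.4 z [0.2096 0.2522 0.2532] mean [ 430.1 -286.7  246.9]
0.16 560 [[-29.2, 42.9], [-28.2, 43.0], [-0.4, 43.3], [28.0, 43.6], [28.8, 43.7]]
0.18 1357 [[-28.9, 42.9], [-28.0, 43.0], [0.1, 43.5], [28.2, 43.8], [29.1, 43.9]]
0.2 2035 [[-29.0, 42.9], [-28.0, 43.0], [0.4, 43.6], [28.2, 43.9], [29.2, 44.0]]
0.22 3338 [[-35.2, 10.8], [-28.5, 11.4], [0.2, 43.5], [29.0, 43.9], [36.0, 43.9]]
0.245 47103 [[-29.2, -18.0], [-28.1, -15.7], [0.4, 17.7], [29.0, 43.3], [30.1, 43.5]]
```

Request:
jog_arm(
  plan=[
    [[0,0,0.8,0,0,0],[0,0,0.8,0,0,0],[0,0,0.8,0,0,0],[0,0,0.7,0,0,0],[0,0,0.4,0,0,0],[0,0,0.25,0,0,0],[0,0,0.1,0,0,0],[0,0,0,0,0,0],[0,0,0,0,0,0]],
  ],
)

```text
time_s: 12.25
position: [0.4269, -0.3074, 0.0549]
tool_rot: [[0.163, 0.987, 0.001], [0.987, -0.163, -0.001], [-0.001, 0.001, -1.0]]
ft_force: [-0.3, -0.8, -2.0]
grip_width: 0.0613
```

Request:
jog_arm(
  plan=[
    [[0,0,0.05,0,0,0],[0,0,0.05,0,0,0],[0,0,0,0,0,0]],
  ],
)

```text
time_s: 12.55
position: [0.4265, -0.3071, 0.0501]
tool_rot: [[0.163, 0.987, -0.0], [0.987, -0.163, 0.0], [0.0, -0.0, -1.0]]
ft_force: [0.5, -0.3, -1.6]
grip_width: 0.0612
```

Request:
jog_arm(
  plan=[
    [[0,0,0.03,0,0,0],[0,0,0,0,0,0],[0,0,0,0,0,0]],
  ],
)

```text
time_s: 12.85
position: [0.4265, -0.3071, 0.0497]
tool_rot: [[0.163, 0.987, 0.0], [0.987, -0.163, -0.001], [-0.001, 0.001, -1.0]]
ft_force: [-2.3, 2.4, 7.2]
grip_width: 0.0609
```

Request:
jog_arm(
  plan=[
    [[0,0,0.02,0,0,0],[0,0,0,0,0,0],[0,0,0,0,0,0]],
  ],
)

```text
time_s: 13.15
position: [0.4265, -0.3071, 0.0497]
tool_rot: [[0.163, 0.987, 0.001], [0.987, -0.163, -0.001], [-0.001, 0.001, -1.0]]
ft_force: [-4.6, 4.0, 14.8]
grip_width: 0.0616
```

Request:
jog_arm(
  plan=[
    [[0,0,-0.02,0,0,0],[0,0,0,0,0,0],[0,0,0,0,0,0],[0,0,0,0,0,0],[0,0,0,0,0,0],[0,0,0,0,0,0]],
  ],
  grip=1,
)

```text
time_s: 13.75
position: [0.4265, -0.3071, 0.0488]
tool_rot: [[0.163, 0.987, -0.0], [0.987, -0.163, 0.0], [0.0, -0.0, -1.0]]
ft_force: [-0.5, 1.0, 0.8]
grip_width: 0.0852
```

Request:
jog_arm(
  plan=[
    [[0,0,-0.3,0,0,0],[0,0,-0.8,0,0,0],[0,0,-1,0,0,0],[0,0,-1,0,0,0],[0,0,-1,0,0,0],[0,0,-0.5,0,0,0],[0,0,0,0,0,0],[0,0,0,0,0,0]],
  ],
)

```text
time_s: 14.55
position: [0.4263, -0.3068, 0.2331]
tool_rot: [[0.163, 0.987, 0.0], [0.987, -0.163, -0.0], [-0.0, 0.0, -1.0]]
ft_force: [-0.1, 0.2, -0.5]
grip_width: 0.0855
```

```bash
python3 w.py w5 carton_large small_hare carton_window; python3 -c "
from fit import *
fit('w5','carton_large0',.085,.11)
fit('w5','carton_window0',.08,.11)
for z in [(.004,.02),(.02,.045),(.05,.09)]: fit('w5','small_hare0',*z)
a=cv2.imread('pics/w5.png')[0:110,430:640];cv2.imwrite('pics/hz5.png',cv2.resize(a,None,fx=3.5,fy=3.5,interpolation=2))
"
```

```text
14.6 [ 0.4261 -0.3067  0.2322] [[0.163, 0.987, -0.001], [0.987, -0.163, 0.001], [0.001, -0.001, -1.0]] 0.08525659313931208
carton_large 0.65 [271. 148. 362. 278.] [[0.397, -0.347, 0.042], [0.427, -0.301, 0.094], [0.458, -0.262, 0.096]]
small_hare 0.81 [478.   2. 571.  67.] [[0.576, -0.223, 0.001], [0.586, -0.205, 0.043], [0.611, -0.182, 0.073]]
carton_window 0.63 [435. 114. 582. 240.] [[0.534, -0.343, 0.003], [0.565, -0.299, 0.086], [0.601, -0.264, 0.088]]
w5 carton_large0 10381 [ 426.8 -306.6] [85.  60.2] 80.7 z [0.0931 0.0943 0.0954] mean [ 427.2 -304.4   94.3]
w5 carton_window0 7674 [ 571.3 -304.7] [51.3 71.4] 32.6 z [0.085  0.0866 0.0878] mean [ 570.2 -303.1   86.5]
w5 small_hare0 557 [ 588.6 -203. ] [38.6 44.8] 2.3 z [0.0061 0.012  0.0189] mean [ 586.  -204.7   12.3]
w5 small_hare0 1059 [ 594.5 -201.9] [44.7 39.7] 74.2 z [0.0225 0.0374 0.0435] mean [ 586.2 -203.5   35.6]
w5 small_hare0 1258 [ 591.8 -205.1] [37.3 33.9] 15.1 z [0.0507 0.0563 0.0732] mean [ 590.2 -203.8   58.4]
```

View pics/w5.png

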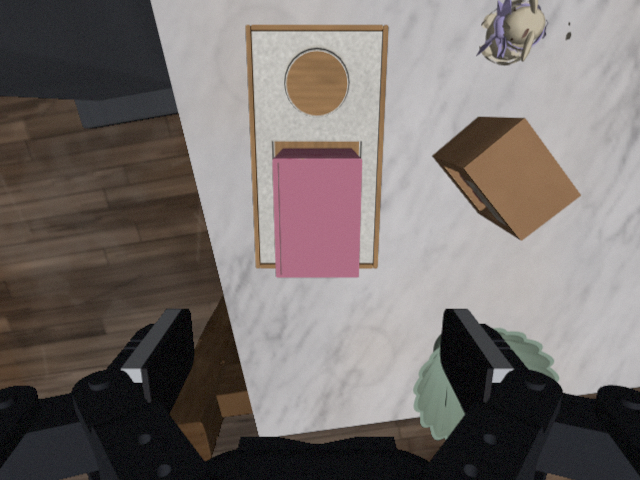

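Request:
jog_arm(
  plan=[
    [[0.808,0.905,0,0,0,0],[0.808,0.905,0,0,0,0],[0.808,0.905,0,0,0,0],[0.808,0.905,0,0,0,0],[0,0,0,0,0,0],[0,0,0,0,0,0],[0,0,0,0,0,0]],
  ],
)

```text
time_s: 15.45
position: [0.5897, -0.2037, 0.2325]
tool_rot: [[0.164, 0.987, -0.001], [0.987, -0.164, 0.0], [0.0, -0.001, -1.0]]
ft_force: [0.0, -1.0, 1.0]
grip_width: 0.0854
```

```bash
python3 w.py w6 small_hare; python3 -c "
from fit import *
for z in [(.004,.02),(.02,.032),(.032,.042),(.05,.065),(.065,.09)]: fit('w6','small_hare0',*z)
a=cv2.imread('pics/w6.png')[150:290,230:410];cv2.imwrite('pics/hz6.png',cv2.resize(a,None,fx=4,fy=4,interpolation=2))
"
```

```text
15.5 [ 0.5896 -0.204   0.2328] [[0.164, 0.986, -0.001], [0.986, -0.164, 0.0], [0.0, -0.001, -1.0]] 0.08543227881086421
small_hare 0.7 [299. 170. 353. 245.] [[0.579, -0.221, 0.002], [0.595, -0.198, 0.049], [0.616, -0.179, 0.073]]
small_hare 0.69 [469. 165. 518. 242.] [[0.723, -0.256, 0.006], [0.737, -0.228, 0.022], [0.743, -0.202, 0.056]]
w6 small_hare0 240 [ 599.2 -200.2] [40.7 42.8] 69.2 z [0.0072 0.015  0.0193] mean [ 609.2 -196.1   14.4]
w6 small_hare0 230 [ 596.  -199.4] [40.7 35.6] 59.9 z [0.0207 0.0264 0.0312] mean [ 602.5 -192.1   26.1]
w6 small_hare0 451 [ 595.2 -203. ] [37.6 37.6] 80.4 z [0.0328 0.0376 0.0409] mean [ 597.6 -199.3   37.4]
w6 small_hare0 784 [ 589.  -200.1] [31. 31.] 36.9 z [0.0509 0.0563 0.0634] mean [ 593.5 -200.4   56.3]
w6 small_hare0 288 [ 586.1 -200. ] [52.7 11.6] 82.2 z [0.0655 0.0699 0.0744] mean [ 587.5 -199.7   69.9]
```

View pics/hz6.png

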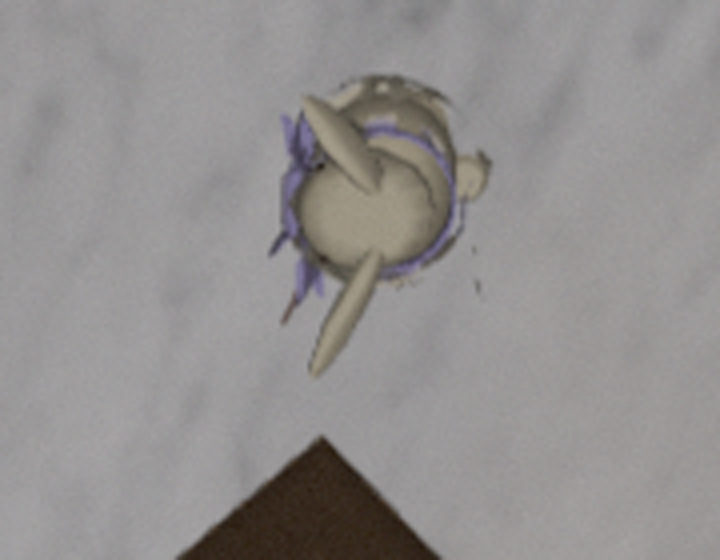

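Request:
jog_arm(
  plan=[
    [[0.075,0.04,0.9,0,0,0],[0,0,0.9,0,0,0],[0,0,0.9,0,0,0],[0,0,0.9,0,0,0],[0,0,0.8,0,0,0],[0,0,0.6,0,0,0],[0,0,0.3,0,0,0],[0,0,0.11,0,0,0],[0,0,0,0,0,0]],
  ],
)

```text
time_s: 16.45
position: [0.5926, -0.2009, 0.0171]
tool_rot: [[0.164, 0.987, 0.001], [0.987, -0.164, -0.0], [-0.0, 0.001, -1.0]]
ft_force: [-0.1, 0.5, -0.6]
grip_width: 0.0857
```

Request:
jog_arm(
  plan=[
    [[0,0,0,0,0,0],[0,0,0,0,0,0],[0,0,0,0,0,0],[0,0,0,0,0,0],[0,0,0,0,0,0],[0,0,0,0,0,0],[0,0,0,0,0,0],[0,0,0,0,0,0]],
  ],
  grip=-1,
  squeeze=25,
)

```text
time_s: 17.25
position: [0.5942, -0.2011, 0.0181]
tool_rot: [[0.163, 0.987, 0.005], [0.987, -0.163, -0.002], [-0.001, 0.005, -1.0]]
ft_force: [4.3, -0.1, 5.7]
grip_width: 0.03
```

Request:
jog_arm(
  plan=[
    [[0,0,-0.3,0,0,0],[0,0,-0.7,0,0,0],[0,0,-1,0,0,0],[0,0,-1,0,0,0],[0,0,-1,0,0,0],[0,0,0,0,0,0],[0,0,0,0,0,0],[0,0,0,0,0,0]],
  ],
)

```text
time_s: 18.05
position: [0.5916, -0.2, 0.175]
tool_rot: [[0.163, 0.987, -0.003], [0.987, -0.163, 0.002], [0.001, -0.003, -1.0]]
ft_force: [-0.3, -0.1, -1.5]
grip_width: 0.0276
```

```bash
python3 w.py w7 small_hare; python3 -c "
from fit import *
for z in [(.16,.18),(.18,.2),(.2,.215),(.215,.25)]: fit('w7','small_hare0',*z)
"
```

```text
18.1 [ 0.5917 -0.2     0.1749] [[0.163, 0.987, -0.003], [0.987, -0.163, 0.002], [0.001, -0.004, -1.0]] 0.027528209685353005
small_hare 0.96 [259. 249. 374. 447.] [[0.576, -0.214, 0.16], [0.592, -0.19, 0.205], [0.606, -0.176, 0.229]]
w7 small_hare0 2123 [ 594.  -186.9] [18.9 43.5] 78.4 z [0.1618 0.1711 0.1794] mean [ 591.1 -184.3  171.2]
w7 small_hare0 3714 [ 593.6 -198.3] [41.3 39.5] 89.7 z [0.1808 0.1911 0.1985] mean [ 593.8 -188.6  189.7]
w7 small_hare0 4881 [ 590.6 -200.1] [40.9 28.1] 83.1 z [0.2022 0.2107 0.2139] mean [ 590.5 -198.4  209.4]
w7 small_hare0 2381 [ 590.1 -194.8] [44.  11.4] 81.9 z [0.2161 0.2224 0.2306] mean [ 591.2 -190.7  222.9]
```

View pics/w7.png

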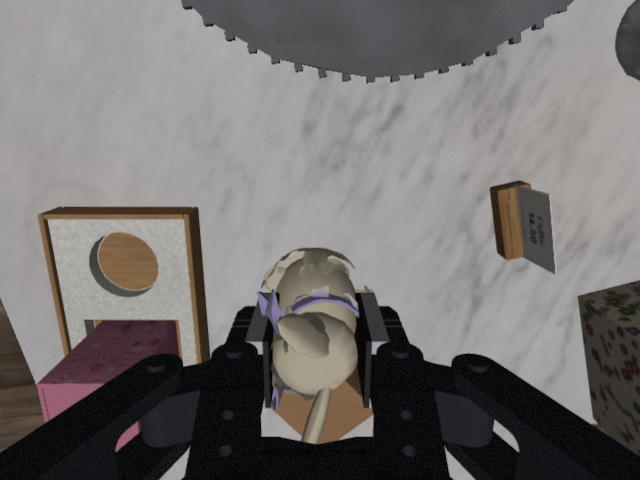

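Request:
jog_arm(
  plan=[
    [[-0.245,-0.91,0,0,0,0],[-0.245,-0.91,0,0,0,0],[-0.245,-0.91,0,0,0,0],[-0.245,-0.91,0,0,0,0],[0,0,0.7,0,0,0],[0,0,0.7,0,0,0],[0,0,0,0,0,0],[0,0,0,0,0,0],[0,0,0,0,0,0]],
  ],
)

```text
time_s: 19.05
position: [0.4431, -0.2157, 0.1215]
tool_rot: [[0.163, 0.987, 0.001], [0.987, -0.163, -0.001], [-0.001, 0.001, -1.0]]
ft_force: [1.4, 0.1, -0.9]
grip_width: 0.0276
```

```bash
python3 w.py w8 small_hare; python3 - <<'E'
from fit import *
for z in [(.09,.12),(.12,.14),(.14,.155),(.155,.2)]: fit('w8','small_hare0',*z)
from h import *
p,d=snap('side','s8');a=p[150:290,310:450,::-1];cv2.imwrite('pics/s8z.png',cv2.resize(a,None,fx=4.2,fy=4.2,interpolation=2))
p,d=snap('scene','c8');a=p[200:350,230:400,::-1];cv2.imwrite('pics/c8z.png',cv2.resize(a,None,fx=4,fy=4,interpolation=2))
E
```

```text
19.1 [ 0.4431 -0.2157  0.1216] [[0.163, 0.987, 0.001], [0.987, -0.163, -0.001], [-0.001, 0.002, -1.0]] 0.027597170617376023
small_hare 0.87 [259. 247. 371. 448.] [[0.427, -0.23, 0.105], [0.443, -0.205, 0.151], [0.457, -0.191, 0.176]]
w8 small_hare0 2011 [ 435.4 -246.1] [107.8  43.5] 76.5 z [0.0938 0.111  0.1189] mean [ 438.6 -218.8  108.2]
w8 small_hare0 3518 [ 445.8 -206.7] [26.6 41. ] 55.7 z [0.1218 0.1308 0.1395] mean [ 446.7 -202.9  131.3]
w8 small_hare0 2757 [ 442.3 -215. ] [41.  32.9] 87.4 z [0.1404 0.1494 0.1544] mean [ 440.7 -210.   148.2]
w8 small_hare0 5604 [ 442.5 -211.6] [40.5 25.9] 65.8 z [0.1561 0.1603 0.176 ] mean [ 442.3 -211.1  163.5]
```

View pics/s8z.png

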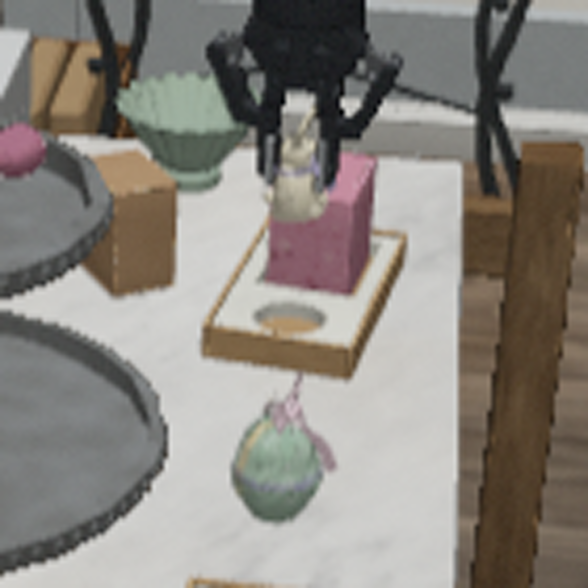

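View pics/w8.png

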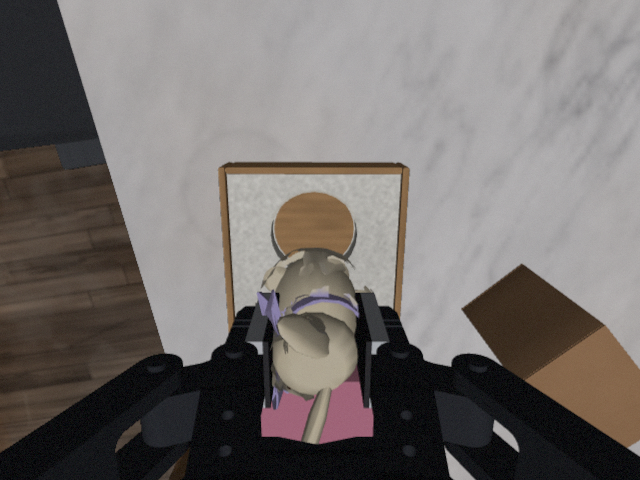

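View pics/c8z.png

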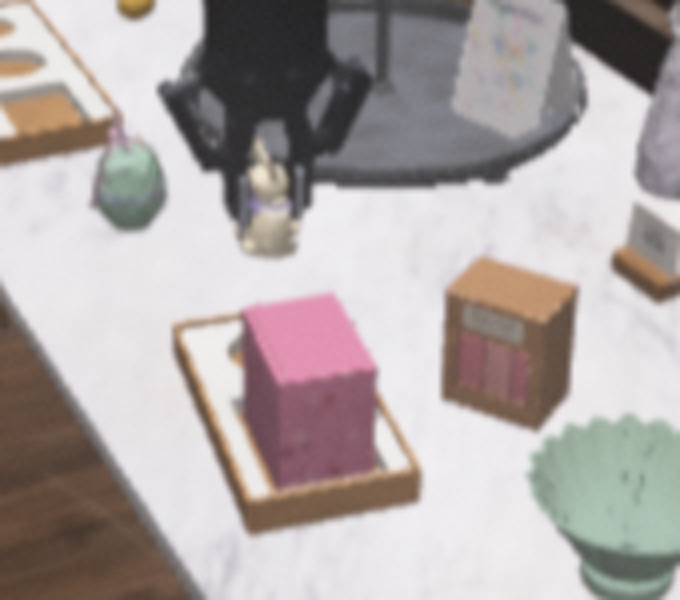

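```bash
python3 -c "
from fit import *
def go(f,tcp,zt,ks):
  P=fit(f,'small_hare0',-.01,.25)
  X=np.array([.163,.987]);Y=np.array([.987,-.163]);q=np.c_[(P[:,:2]-tcp)@X,(P[:,:2]-tcp)@Y]*1000;h=(P[:,2]-zt)*1000
  for a in range(-18,66,8):
    m=(h>a)&(h<a+8)
    if m.sum()>20: print(a,m.sum(),np.round(np.percentile(q[m],[2,50,98],axis=0).T,1).tolist())
go('w6',[.5920,-.2010],.017,0)
go('w8',[.4431,-.2157],.1216,0)
"
```

```text
w6 small_hare0 2776 [ 595.3 -214.9] [76.5 49.6] 76.5 z [0.0001 0.0394 0.0701] mean [ 594.9 -201.2   36.6]
-18 557 [[-48.3, -8.5, 22.2], [-17.8, -1.4, 30.2]]
-10 108 [[-19.0, 7.6, 22.3], [-3.8, 19.0, 28.2]]
-2 173 [[-7.5, 13.8, 22.0], [-13.0, 13.9, 27.1]]
6 164 [[-12.4, 14.9, 21.1], [-15.5, 10.3, 19.5]]
14 339 [[-18.2, 7.5, 16.7], [-15.1, 11.1, 20.9]]
22 234 [[-17.2, 2.7, 16.2], [-14.4, -10.1, 19.2]]
30 396 [[-13.3, 1.8, 11.5], [-12.4, -4.5, 13.5]]
38 459 [[-11.4, 0.5, 16.3], [-6.8, 1.7, 9.5]]
46 221 [[-21.5, 10.2, 23.7], [-7.2, -2.2, 0.9]]
54 113 [[-25.8, -16.6, 26.0], [-9.3, -6.7, -4.3]]
w8 small_hare0 14525 [ 434.1 -243. ] [96.3 73.9] 47.9 z [0.0937 0.1471 0.1721] mean [ 442.3 -211.1  138.9]
-18 562 [[4.2, 16.4, 21.4], [-18.6, -6.2, 20.0]]
-10 903 [[5.4, 13.6, 22.3], [-20.0, -9.3, 18.2]]
-2 1101 [[7.2, 16.0, 22.0], [-13.5, -0.2, 14.1]]
6 1363 [[-0.9, 13.5, 20.7], [-16.4, -0.5, 14.9]]
14 1692 [[-6.0, 11.6, 17.0], [-18.1, 2.8, 14.1]]
22 1277 [[-19.7, 9.4, 18.1], [-16.6, -9.7, 12.7]]
30 3209 [[-10.6, 2.0, 12.3], [-13.4, -0.7, 11.4]]
38 1773 [[-13.8, -0.5, 20.1], [-6.0, 0.5, 4.0]]
46 1176 [[-14.6, 18.1, 25.3], [-7.7, -2.9, 1.0]]
54 274 [[19.5, 23.7, 26.3], [-8.6, -7.0, -5.0]]
```

Request:
jog_arm(
  plan=[
    [[-0.02,-0.04,0.6,0,0,0],[0,0,0.7,0,0,0],[0,0,0.5,0,0,0],[0,0,0.3,0,0,0],[0,0,0.17,0,0,0],[0,0,0,0,0,0],[0,0,0,0,0,0]],
  ],
)

```text
time_s: 19.95
position: [0.4411, -0.2161, 0.0303]
tool_rot: [[0.163, 0.987, 0.001], [0.987, -0.163, -0.001], [-0.0, 0.001, -1.0]]
ft_force: [0.2, -0.1, -1.2]
grip_width: 0.0271
```

Request:
jog_arm(
  plan=[
    [[0,0,0.05,0,0,0],[0,0,0.03,0,0,0],[0,0,0,0,0,0],[0,0,0,0,0,0]],
  ],
)

```text
time_s: 20.35
position: [0.4413, -0.2164, 0.0279]
tool_rot: [[0.163, 0.987, 0.002], [0.987, -0.163, -0.002], [-0.001, 0.002, -1.0]]
ft_force: [-1.2, 1.4, 11.2]
grip_width: 0.0276
```

Request:
jog_arm(
  plan=[
    [[0,0,0,0,0,0],[0,0,0,0,0,0],[0,0,0,0,0,0],[0,0,0,0,0,0],[0,0,0,0,0,0],[0,0,0,0,0,0]],
  ],
  grip=0.5,
)

```text
time_s: 20.95
position: [0.4407, -0.2159, 0.0265]
tool_rot: [[0.163, 0.987, -0.0], [0.987, -0.163, 0.0], [0.0, -0.0, -1.0]]
ft_force: [-0.2, -0.2, 0.3]
grip_width: 0.0645
```

Request:
jog_arm(
  plan=[
    [[0,0,-0.2,0,0,0],[0,0,-0.5,0,0,0],[0,0,-0.9,0,0,0],[0,0,-1,0,0,0],[0,0,-1,0,0,0],[0,0,-1,0,0,0],[0,0,-0.6,0,0,0],[0,0,0,0,0,0],[0,0,0,0,0,0]],
  ],
)

```text
time_s: 21.85
position: [0.4405, -0.2157, 0.2347]
tool_rot: [[0.163, 0.987, 0.0], [0.987, -0.163, -0.0], [-0.0, 0.0, -1.0]]
ft_force: [-0.3, 0.1, -0.4]
grip_width: 0.0642
```

```bash
python3 w.py w9 small_hare carton_window; python3 - <<'E'
from fit import *
fit('w9','carton_window0',.08,.11)
for z in [(.02,.05),(.05,.06),(.06,.075),(.075,.1)]: fit('w9','small_hare0',*z)
from h import *
p,d=snap('side','s9');a=p[180:250,340:420,::-1];cv2.imwrite('pics/s9z.png',cv2.resize(a,None,fx=7,fy=7,interpolation=2))
E
```

```text
21.9 [ 0.4403 -0.2156  0.2339] [[0.163, 0.987, -0.001], [0.987, -0.163, 0.001], [0.001, -0.001, -1.0]] 0.0638406620340869
small_hare 0.88 [289. 176. 341. 254.] [[0.42, -0.236, 0.011], [0.437, -0.212, 0.057], [0.457, -0.193, 0.081]]
carton_window 0.93 [426. 221. 559. 352.] [[0.534, -0.337, 0.009], [0.565, -0.289, 0.086], [0.601, -0.263, 0.088]]
w9 carton_window0 5866 [ 571.1 -304.5] [50.7 71.5] 32.5 z [0.0852 0.0867 0.0878] mean [ 570.3 -302.2   86.6]
w9 small_hare0 1167 [ 437.  -225.9] [64.6 46.9] 81.9 z [0.0218 0.0343 0.0481] mean [ 438.4 -215.8   34.4]
w9 small_hare0 320 [ 433.8 -217. ] [35.2 28.4] 77.2 z [0.0509 0.056  0.0597] mean [ 431.  -215.    55.9]
w9 small_hare0 776 [ 433.6 -213.3] [23.9 42.1] 15.7 z [0.0606 0.0649 0.0736] mean [ 434.5 -214.9   65.7]
w9 small_hare0 240 [ 429.  -214.9] [52.8 10.2] 83.1 z [0.0755 0.0789 0.0826] mean [ 428.2 -213.6   78.9]
```

View pics/s9z.png

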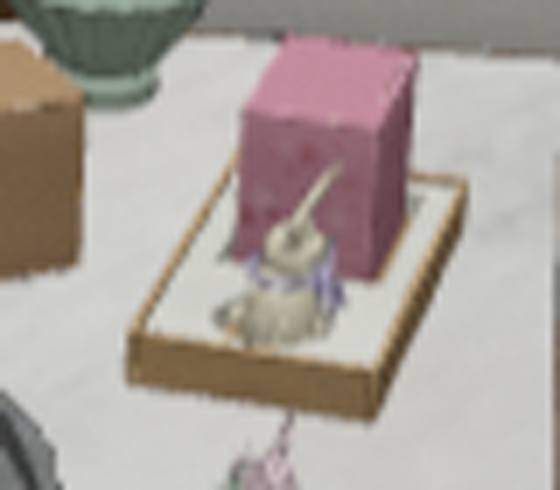

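View pics/w9.png

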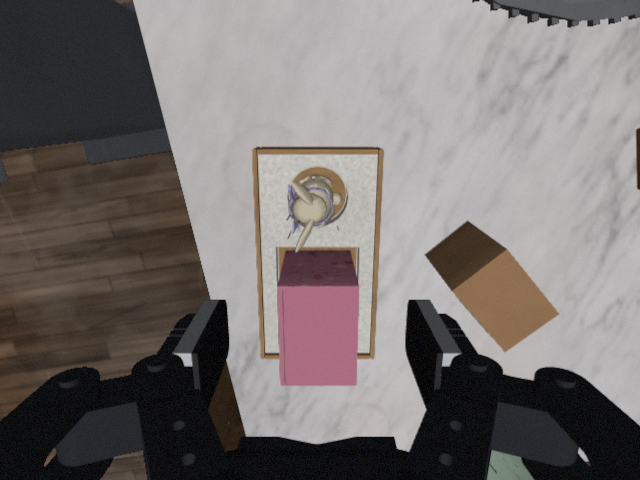

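```bash
python3 -c "
from fit import *
a=cv2.imread('pics/w9.png')[150:270,250:400];cv2.imwrite('pics/hz9.png',cv2.resize(a,None,fx=5,fy=5,interpolation=2))
def go(f,tcp,zt):
  P=fit(f,'small_hare0',-.01,.25)
  X=np.array([.163,.987]);Y=np.array([.987,-.163]);q=np.c_[(P[:,:2]-tcp)@X,(P[:,:2]-tcp)@Y]*1000;h=(P[:,2]-zt)*1000
  for a in range(0,82,8):
    m=(h>a)&(h<a+8)
    if m.sum()>20: print(a,m.sum(),np.round(np.percentile(q[m],[2,50,98],axis=0).T,1).tolist())
go('w1',[.5920,-.2010],.0)
go('w6',[.5920,-.2010],.0)
go('w9',[.4417,-.2142],.008)
"
```

```text
w1 small_hare0 2069 [ 604.6 -202.2] [73.8 63.5] 16.9 z [-0.0004  0.0373  0.0691] mean [ 593.1 -202.    31.3]
0 447 [[-28.8, -5.4, 32.3], [-15.6, 12.0, 54.5]]
8 140 [[-22.1, 1.5, 20.8], [-16.6, -9.1, 13.4]]
16 71 [[-23.5, -10.6, 21.4], [-18.9, -7.0, 7.6]]
24 81 [[-19.4, -6.8, 19.9], [-17.6, -4.6, 4.3]]
32 221 [[-18.8, -4.6, 16.0], [-15.2, -1.0, 21.1]]
40 202 [[-18.2, 2.3, 17.3], [-14.7, -11.5, 1.8]]
48 311 [[-11.5, -0.8, 10.5], [-12.5, -5.4, 12.2]]
56 206 [[-11.7, 0.2, 17.2], [-6.7, 1.0, 8.6]]
64 133 [[-21.2, 12.6, 21.6], [-8.8, -4.0, 22.4]]
72 51 [[-25.9, -11.7, 24.6], [-12.0, -8.4, -5.5]]
w6 small_hare0 2776 [ 595.3 -214.9] [76.5 49.6] 76.5 z [0.0001 0.0394 0.0701] mean [ 594.9 -201.2   36.6]
0 448 [[-48.3, -8.4, 22.3], [-17.8, -1.4, 30.2]]
8 127 [[-18.9, 4.9, 22.3], [-1.8, 19.6, 28.2]]
16 164 [[-7.5, 15.5, 22.0], [-14.2, 11.3, 26.2]]
24 163 [[-12.4, 14.2, 20.8], [-15.7, 11.0, 19.5]]
32 386 [[-18.2, 7.5, 16.6], [-14.6, 10.2, 20.8]]
40 220 [[-17.4, 1.6, 16.6], [-14.4, -10.3, 14.5]]
48 436 [[-11.3, 1.6, 10.6], [-11.7, -2.2, 13.5]]
56 395 [[-13.3, 0.3, 16.7], [-6.1, 1.7, 8.7]]
64 238 [[-22.6, 9.5, 24.6], [-8.0, -3.3, 0.9]]
72 73 [[-25.8, 18.4, 25.9], [-9.7, -7.4, -4.4]]
w9 small_hare0 2880 [ 438.  -227.6] [75.4 49.4] 81.9 z [0.0101 0.0472 0.0782] mean [ 436.2 -215.4   46. ]
0 310 [[-51.6, 6.1, 19.3], [-25.6, 4.2, 22.1]]
8 381 [[-44.6, -16.0, 19.4], [-26.5, -9.9, 19.6]]
16 217 [[-41.2, 9.8, 19.4], [-25.6, 0.6, 17.7]]
24 179 [[-15.5, 11.7, 18.4], [-23.8, 2.3, 11.4]]
32 393 [[-20.8, 4.3, 13.9], [-22.8, 3.0, 13.5]]
40 224 [[-19.0, -2.5, 12.3], [-22.6, -18.1, 6.9]]
48 433 [[-13.3, -0.6, 8.2], [-20.0, -8.7, 5.2]]
56 417 [[-16.7, -2.3, 15.3], [-13.9, -6.3, 0.6]]
64 242 [[-25.5, 8.7, 21.5], [-16.4, -11.2, -7.6]]
72 83 [[-28.5, -20.9, 23.0], [-18.6, -15.2, -12.5]]
```

View pics/hz9.png

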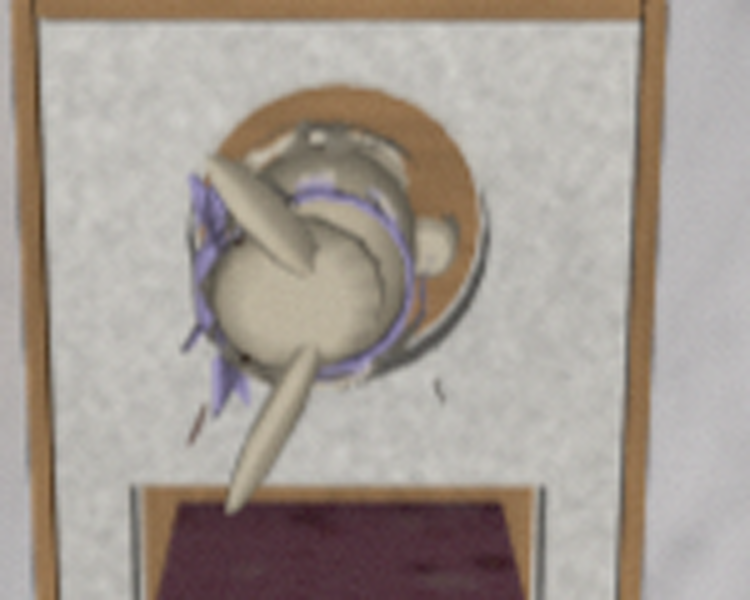

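Request:
jog_arm(
  plan=[
    [[-0.415,0.896,0,0,0,0],[-0.415,0.896,0,0,0,0],[-0.415,0.896,0,0,0,0],[-0.415,0.896,0,0,0,0],[0,0,0.3,0,0,-0.975],[0,0,0.3,0,0,-0.975],[0,0,0.3,0,0,-0.975],[0,0,0.3,0,0,-0.975],[0,0,0.3,0,0,-0.975],[0,0,0,0,0,0]],
  ],
  grip=1,
)

```text
time_s: 23.05
position: [0.5706, -0.3042, 0.1719]
tool_rot: [[-0.539, 0.842, -0.004], [0.842, 0.539, 0.003], [0.005, -0.002, -1.0]]
ft_force: [0.2, 0.4, 0.5]
grip_width: 0.0861
```

Request:
jog_arm(
  plan=[
    [[0,0,0,0,0,0],[0,0,0,0,0,0]],
  ],
)

```text
time_s: 23.25
position: [0.5716, -0.3049, 0.175]
tool_rot: [[-0.535, 0.845, 0.001], [0.845, 0.535, -0.0], [-0.001, 0.0, -1.0]]
ft_force: [-1.3, -1.1, -1.7]
grip_width: 0.0855
```

```bash
python3 w.py wa carton_window; python3 - <<'E'
from fit import *
fit('wa','carton_window0',.08,.11)
E
```

```text
23.3 [ 0.5716 -0.3049  0.1751] [[-0.536, 0.844, 0.001], [0.844, 0.536, -0.001], [-0.001, 0.0, -1.0]] 0.08529753242213821
carton_window 0.66 [271. 163. 363. 299.] [[0.536, -0.338, 0.022], [0.569, -0.299, 0.087], [0.603, -0.265, 0.088]]
wa carton_window0 10211 [ 571.7 -304.6] [50.2 70.4] 32.5 z [0.0855 0.0867 0.0877] mean [ 570.6 -302.9   86.6]
```

View pics/wa.png

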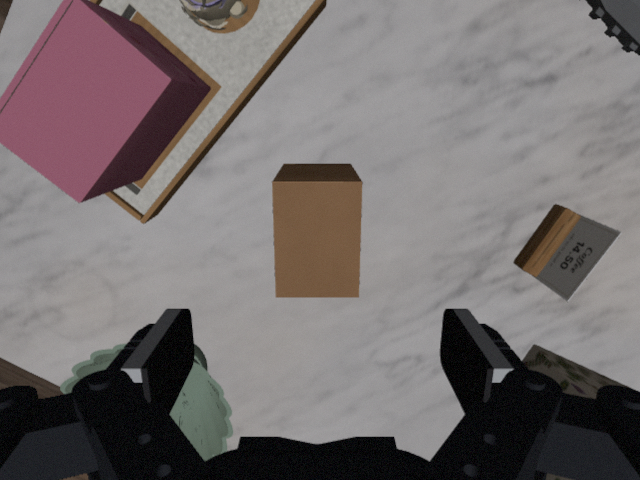

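Request:
jog_arm(
  plan=[
    [[0,0,0.8,0,0,0],[0,0,0.8,0,0,0],[0,0,0.7,0,0,0],[0,0,0.5,0,0,0],[0,0,0.3,0,0,0],[0,0,0.1,0,0,0],[0,0,0,0,0,0]],
  ],
)

```text
time_s: 24.05
position: [0.5716, -0.305, 0.0469]
tool_rot: [[-0.537, 0.843, 0.0], [0.843, 0.537, -0.0], [-0.001, 0.0, -1.0]]
ft_force: [0.3, -0.2, 0.2]
grip_width: 0.0851
```

Request:
jog_arm(
  plan=[
    [[0,0,0,0,0,0],[0,0,0,0,0,0],[0,0,0,0,0,0],[0,0,0,0,0,0],[0,0,0,0,0,0],[0,0,0,0,0,0],[0,0,0,0,0,0]],
  ],
  grip=-1,
  squeeze=30,
)

```text
time_s: 24.75
position: [0.5718, -0.3051, 0.0476]
tool_rot: [[-0.538, 0.843, 0.001], [0.843, 0.538, -0.001], [-0.002, 0.001, -1.0]]
ft_force: [1.0, 0.4, 6.6]
grip_width: 0.0507
```

Request:
jog_arm(
  plan=[
    [[0,0,-0.3,0,0,0],[0,0,-0.7,0,0,0],[0,0,-1,0,0,0],[0,0,-1,0,0,0],[0,0,-1,0,0,0.9],[0,0,0,0,0,0.9],[0,0,0,0,0,0.9],[0,0,0,0,0,0.9],[0,0,0,0,0,0],[0,0,0,0,0,0]],
  ],
)

```text
time_s: 25.75
position: [0.5713, -0.3047, 0.2067]
tool_rot: [[-0.031, 1.0, -0.0], [1.0, 0.031, 0.0], [0.0, -0.0, -1.0]]
ft_force: [0.2, 0.4, -1.5]
grip_width: 0.0503
```

Request:
jog_arm(
  plan=[
    [[0,0,0,0,0,0.454],[0,-0.824,0,0,0,0],[0,-0.824,0,0,0,0],[0,-0.824,0,0,0,0],[0,-0.824,0,0,0,0],[0.5,-0.824,0,0,0,0],[1,0,0,0,0,0],[1,0,0,0,0,0],[1,0,0,0,0,0],[1,0,0,0,0,0]],
  ],
)

```text
time_s: 26.75
position: [0.4137, -0.1169, 0.2069]
tool_rot: [[0.038, 0.999, 0.001], [0.999, -0.038, -0.0], [-0.0, 0.001, -1.0]]
ft_force: [0.6, -0.5, -0.9]
grip_width: 0.0506
```

Request:
jog_arm(
  plan=[
    [[1,0,0,0,0,0],[1,0,0,0,0,0],[1,0,0,0,0,0],[1,0,0,0,0,0],[1,0,0,0,0,0],[1,0,0,0,0,0],[1,0,0,0,0,0],[0.68,0,0,0,0,0],[0,0,0,0,0,0],[0,0,0,0,0,0]],
  ],
)

```text
time_s: 27.75
position: [0.4262, 0.1889, 0.2066]
tool_rot: [[0.037, 0.999, -0.0], [0.999, -0.037, -0.0], [-0.0, -0.0, -1.0]]
ft_force: [-0.0, -0.5, -0.2]
grip_width: 0.0507
```

```bash
python3 w.py wb carton_window; python3 -c "
from fit import *
P=fit('wb','carton_window0',.1,.28)
t=np.radians(-2.1);c=np.array([.4246,.1881])
q=(P[:,:2]-c)@np.array([[np.cos(t),-np.sin(t)],[np.sin(t),np.cos(t)]])
for a,b in((.16,.18),(.18,.2),(.2,.22),(.22,.24),(.241,.26)):
  m=(P[:,2]>a)&(P[:,2]<b);print(a,m.sum(),np.round(np.percentile(q[m],[.5,2,50,98,99.5],axis=0)*1000,1).tolist()) if m.any() else 0
"
```

```text
27.8 [0.4263 0.1883 0.2066] [[0.039, 0.999, -0.0], [0.999, -0.039, -0.0], [-0.0, -0.0, -1.0]] 0.05058791227868413
carton_window 0.84 [222. 195. 415. 443.] [[0.403, 0.169, 0.175], [0.427, 0.206, 0.246], [0.451, 0.225, 0.247]]
wb carton_window0 41589 [426.9 194.9] [61.8 63.6] 86.0 z [0.1955 0.2455 0.2466] mean [427.2 203.6 238.9]
0.16 973 [[-22.6, 36.1], [-21.9, 36.2], [2.2, 36.5], [25.8, 36.8], [26.5, 36.8]]
0.18 1493 [[-22.5, 36.1], [-21.8, 36.2], [1.8, 36.5], [25.9, 36.8], [26.6, 36.9]]
0.2 2164 [[-22.5, 36.0], [-21.8, 36.2], [2.2, 36.5], [26.1, 36.8], [26.8, 36.9]]
0.22 3446 [[-28.0, 11.3], [-24.9, 11.7], [2.0, 36.5], [28.8, 36.9], [32.2, 37.0]]
0.241 33269 [[-23.0, -21.4], [-22.1, -19.7], [2.2, 11.3], [26.3, 36.5], [27.2, 36.7]]
```

View pics/wb.png

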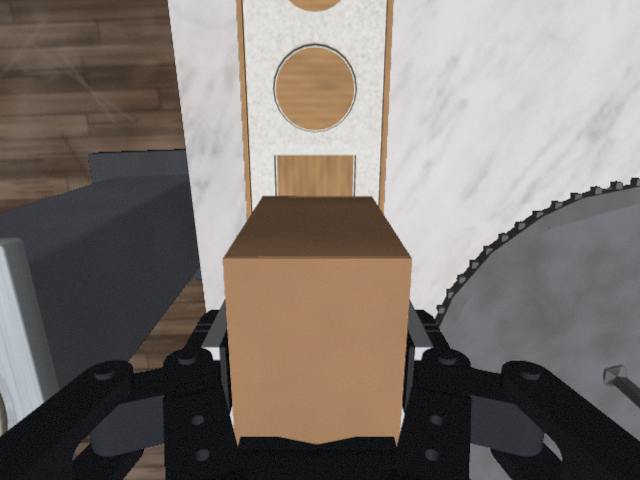

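Request:
jog_arm(
  plan=[
    [[-0.035,-0.05,0.7,0,0,0],[0,0,0.8,0,0,0],[0,0,0.8,0,0,0],[0,0,0.6,0,0,0],[0,0,0.4,0,0,0],[0,0,0.25,0,0,0],[0,0,0.11,0,0,0],[0,0,0,0,0,0],[0,0,0,0,0,0]],
  ],
)

```text
time_s: 28.75
position: [0.4248, 0.1873, 0.0608]
tool_rot: [[0.04, 0.999, 0.001], [0.999, -0.04, 0.0], [0.0, 0.001, -1.0]]
ft_force: [-0.3, 0.4, -0.3]
grip_width: 0.0504
```

Request:
jog_arm(
  plan=[
    [[0,0,0.05,0,0,0],[0,0,0.05,0,0,0],[0,0,0,0,0,0],[0,0,0,0,0,0]],
  ],
)

```text
time_s: 29.15
position: [0.4244, 0.1874, 0.0562]
tool_rot: [[0.04, 0.999, 0.0], [0.999, -0.04, 0.0], [0.0, 0.0, -1.0]]
ft_force: [-0.6, -0.9, -1.0]
grip_width: 0.0502
```

Request:
jog_arm(
  plan=[
    [[0,0,0.03,0,0,0],[0,0,0,0,0,0],[0,0,0,0,0,0]],
  ],
)

```text
time_s: 29.45
position: [0.4245, 0.1875, 0.0555]
tool_rot: [[0.04, 0.999, 0.001], [0.999, -0.04, 0.0], [0.0, 0.001, -1.0]]
ft_force: [-1.5, 0.9, 6.4]
grip_width: 0.0503
```

Request:
jog_arm(
  plan=[
    [[0,0,0,0,0,0],[0,0,0,0,0,0],[0,0,0,0,0,0],[0,0,0,0,0,0],[0,0,0,0,0,0]],
  ],
  grip=1,
)

```text
time_s: 29.95
position: [0.4244, 0.1874, 0.0549]
tool_rot: [[0.04, 0.999, -0.0], [0.999, -0.04, 0.0], [0.0, -0.0, -1.0]]
ft_force: [0.6, 0.6, 0.1]
grip_width: 0.0853
```

Request:
jog_arm(
  plan=[
    [[0,0,-0.3,0,0,0],[0,0,-0.7,0,0,0],[0,0,-1,0,0,0],[0,0,-1,0,0,0],[0,0,-1,0,0,0],[0,0,-0.5,0,0,0],[0,0,0,0,0,0],[0,0,0,0,0,0]],
  ],
)

```text
time_s: 30.75
position: [0.424, 0.1873, 0.2344]
tool_rot: [[0.04, 0.999, -0.001], [0.999, -0.04, -0.0], [-0.0, -0.001, -1.0]]
ft_force: [0.4, 0.3, -0.0]
grip_width: 0.0855
```

```bash
python3 w.py wc carton_window; python3 - <<'E'
from fit import *
fit('wc','carton_window0',.085,.11)
E
```

```text
30.8 [0.4238 0.1873 0.2338] [[0.04, 0.999, -0.002], [0.999, -0.04, -0.0], [-0.0, -0.002, -1.0]] 0.08524089564395868
carton_window 0.63 [283. 153. 359. 266.] [[0.401, 0.155, 0.02], [0.425, 0.194, 0.095], [0.449, 0.224, 0.096]]
wc carton_window0 7176 [424.5 188.3] [70.3 50.6] 87.6 z [0.0934 0.0947 0.0958] mean [424.9 190.1  94.6]
```

View pics/wc.png

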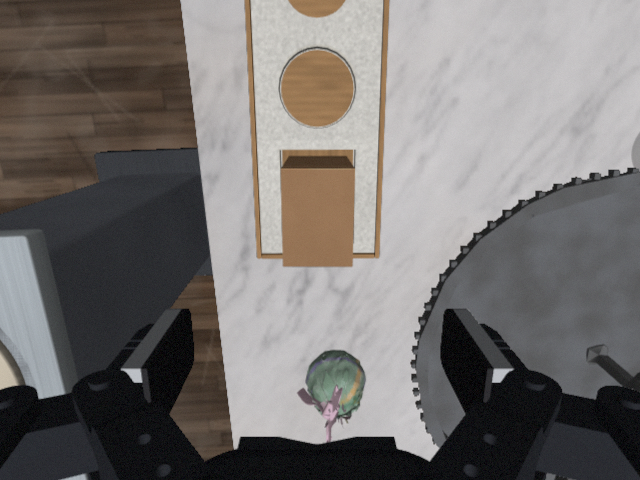

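Request:
jog_arm(
  plan=[
    [[-0.858,0.088,0,0,0,0],[-0.858,0.088,0,0,0,0],[-0.858,0.088,0,0,0,0],[-0.858,0.088,0,0,0,0],[-0.858,0.088,0,0,0,0],[0,0,0,0,0,0],[0,0,0,0,0,0],[0,0,0,0,0,0]],
  ],
)

```text
time_s: 31.65
position: [0.4347, 0.0159, 0.2343]
tool_rot: [[0.04, 0.999, -0.001], [0.999, -0.04, 0.001], [0.001, -0.001, -1.0]]
ft_force: [-0.7, 0.4, -0.1]
grip_width: 0.0855
```

```bash
python3 w.py wd tin_egg; python3 - <<'E'
from fit import *
from scipy.optimize import least_squares
for f in('wd','w2'):
  P=fit(f,'tin_egg0',.012,.064)
  g=lambda p:np.sqrt(((P[:,0]-p[0])**2+(P[:,1]-p[1])**2)/.024**2+((P[:,2]-.032)/.036)**2)-1
  r=least_squares(g,[.433,.01],loss='soft_l1',f_scale=.03);print(r.x)
  for z in[(.03,.04),(.04,.05),(.05,.06),(.06,.066)]: fit(f,'tin_egg0',*z)
a=cv2.imread('pics/wd.png')[150:330,220:420];cv2.imwrite('pics/wdz.png',cv2.resize(a,None,fx=3,fy=3,interpolation=2))
E
```

```text
31.7 [0.4348 0.016  0.2345] [[0.039, 0.999, -0.001], [0.999, -0.039, 0.0], [0.0, -0.001, -1.0]] 0.08539242787198495
tin_egg 0.61 [276. 174. 353. 254.] [[0.409, -0.01, 0.001], [0.435, 0.019, 0.059], [0.46, 0.039, 0.088]]
wd tin_egg0 2427 [435.   12.6] [57.  56.9] 65.5 z [0.0349 0.0519 0.063 ] mean [435.   19.6  50.5]
[0.43547567 0.01472285]
wd tin_egg0 403 [435.   12.6] [57.  56.9] 65.5 z [0.0318 0.0368 0.0397] mean [432.8  23.9  36.5]
wd tin_egg0 639 [435.5  13.2] [54.2 52.6] 66.0 z [0.0404 0.0449 0.0495] mean [434.4  23.6  45. ]
wd tin_egg0 848 [436.2  12.9] [47.4 47.3] 57.9 z [0.0505 0.0555 0.0596] mean [435.4  17.5  55.3]
wd tin_egg0 788 [435.9  12.6] [39.6 39.1] 66.8 z [0.0603 0.063  0.0657] mean [437.6  13.8  63. ]
w2 tin_egg0 1420 [432.9  15.6] [53.4 59.2] 72.9 z [0.0248 0.0478 0.0622] mean [432.9  25.1  46.5]
[0.43493429 0.01538367]
w2 tin_egg0 276 [428.9  22.1] [66.6 36.8] 7.1 z [0.0309 0.0363 0.0396] mean [430.1  28.8  35.8]
w2 tin_egg0 385 [434.9  14.2] [51.  50.9] 65.2 z [0.0405 0.0452 0.0495] mean [432.2  25.4  45.1]
w2 tin_egg0 442 [435.5  13.8] [46.6 47.5] 68.5 z [0.0506 0.0549 0.0595] mean [433.5  22.1  55. ]
w2 tin_egg0 262 [434.   13.5] [38.9 35.8] 13.8 z [0.0602 0.0629 0.0657] mean [436.1  19.1  62.9]
```

View pics/wdz.png

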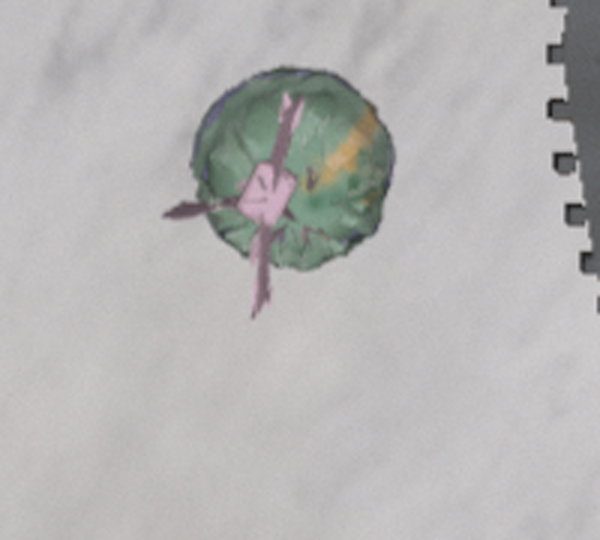

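Request:
jog_arm(
  plan=[
    [[-0.05,0.02,0.3,0,0,0.955],[0,0,0.5,0,0,0.955],[0,0,0.6,0,0,0.955],[0,0,0.6,0,0,0.955],[0,0,0.6,0,0,0],[0,0,0,0,0,0],[0,0,0,0,0,0]],
  ],
)

```text
time_s: 32.45
position: [0.4359, 0.0136, 0.1314]
tool_rot: [[0.575, 0.818, -0.0], [0.818, -0.575, 0.0], [-0.0, -0.0, -1.0]]
ft_force: [0.5, -0.8, 0.1]
grip_width: 0.0857
```

Request:
jog_arm(
  plan=[
    [[0,0,0.7,0,0,0],[0,0,0.7,0,0,0],[0,0,0.6,0,0,0],[0,0,0.4,0,0,0],[0,0,0.25,0,0,0],[0,0,0.1,0,0,0],[0,0,0,0,0,0],[0,0,0,0,0,0]],
  ],
)

```text
time_s: 33.25
position: [0.4363, 0.0131, 0.0217]
tool_rot: [[0.576, 0.818, 0.002], [0.818, -0.576, -0.0], [0.001, 0.001, -1.0]]
ft_force: [-0.8, -0.7, 0.0]
grip_width: 0.0856
```

Request:
jog_arm(
  plan=[
    [[0,0,0,0,0,0],[0,0,0,0,0,0],[0,0,0,0,0,0],[0,0,0,0,0,0],[0,0,0,0,0,0],[0,0,0,0,0,0],[0,0,0,0,0,0]],
  ],
  grip=-1,
  squeeze=25,
)

```text
time_s: 33.95
position: [0.436, 0.0131, 0.0215]
tool_rot: [[0.576, 0.818, 0.001], [0.818, -0.576, -0.0], [0.0, 0.001, -1.0]]
ft_force: [-0.6, 0.2, 7.1]
grip_width: 0.0457
```

Request:
jog_arm(
  plan=[
    [[0,0,-0.2,0,0,0],[0,0,-0.6,0,0,0],[0,0,-1,0,0,0],[0,0,-1,0,0,0],[0,0,-1,0,0,0],[0,0,-0.2,0,0,0],[0,0,0,0,0,0],[0,0,0,0,0,0]],
  ],
)

```text
time_s: 34.75
position: [0.4351, 0.0133, 0.18]
tool_rot: [[0.576, 0.818, -0.002], [0.818, -0.576, 0.0], [-0.001, -0.002, -1.0]]
ft_force: [0.0, 0.4, -0.0]
grip_width: 0.0454
```

Request:
jog_arm(
  plan=[
    [[0.88,-0.661,0,0,0,0],[0.88,-0.661,0,0,0,0],[0.88,-0.661,0,0,0,0],[0.88,-0.661,0,0,0,0],[0.88,-0.661,0,0,0,0],[0.88,-0.661,0,0,0,0],[0,0,0,0,0,0],[0,0,0,0,0,0],[0,0,0,0,0,0]],
  ],
)

```text
time_s: 35.65
position: [0.4274, 0.2763, 0.1799]
tool_rot: [[0.576, 0.817, -0.002], [0.817, -0.576, -0.001], [-0.002, -0.001, -1.0]]
ft_force: [1.1, -0.2, -1.2]
grip_width: 0.0455
```

```bash
python3 w.py we tin_egg; python3 - <<'E'
from fit import *
from scipy.optimize import least_squares
P=fit('we','tin_egg0',.175,.225)
g=lambda p:np.sqrt(((P[:,0]-p[0])**2+(P[:,1]-p[1])**2)/.024**2+((P[:,2]-p[2])/.036)**2)-1
r=least_squares(g,[.428,.277,.195],loss='soft_l1',f_scale=.03);print(r.x)
from h import *
p,d=snap('side','se');a=p[200:400,290:450,::-1];cv2.imwrite('pics/sez.png',cv2.resize(a,None,fx=3.5,fy=3,interpolation=2))
E
```

```text
35.7 [0.4276 0.2761 0.1802] [[0.577, 0.817, -0.002], [0.817, -0.577, -0.001], [-0.001, -0.001, -1.0]] 0.045804568965506415
tin_egg 0.83 [241. 250. 392. 442.] [[0.411, 0.26, 0.187], [0.433, 0.286, 0.219], [0.453, 0.302, 0.243]]
we tin_egg0 17879 [427.2 274.8] [59.2 52. ] 58.4 z [0.1909 0.2131 0.2242] mean [435.9 285.8 210.9]
[0.42908577 0.27799637 0.19118435]
```

View pics/sez.png

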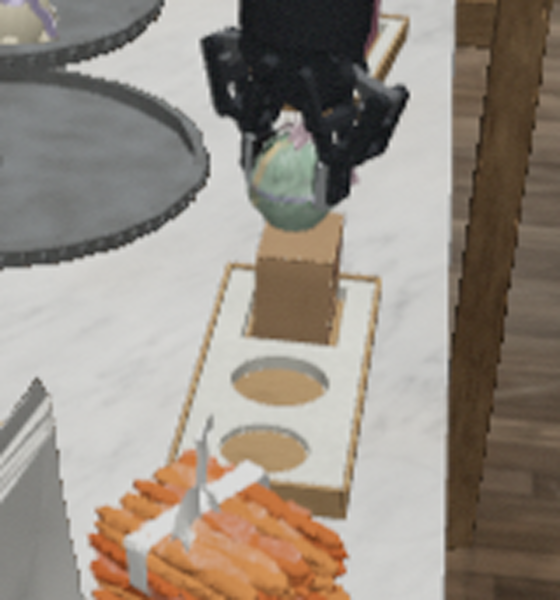

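View pics/we.png

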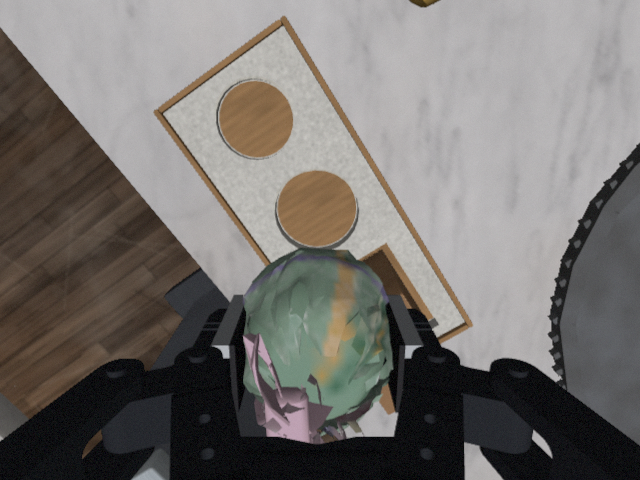

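Request:
jog_arm(
  plan=[
    [[-0.03,0,0.7,0,0,0],[0,0,0.8,0,0,0],[0,0,0.8,0,0,0],[0,0,0.6,0,0,0],[0,0,0.4,0,0,0],[0,0,0.22,0,0,0],[0,0,0.1,0,0,0],[0,0,0,0,0,0],[0,0,0,0,0,0]],
  ],
)

```text
time_s: 36.7
position: [0.4274, 0.2762, 0.0369]
tool_rot: [[0.576, 0.818, 0.001], [0.818, -0.576, 0.0], [0.001, 0.001, -1.0]]
ft_force: [0.3, 0.7, 0.4]
grip_width: 0.0457
```

Request:
jog_arm(
  plan=[
    [[0,0,0.05,0,0,0],[0,0,0.04,0,0,0],[0,0,0,0,0,0],[0,0,0,0,0,0]],
  ],
)

```text
time_s: 37.1
position: [0.4269, 0.2762, 0.0326]
tool_rot: [[0.576, 0.818, 0.0], [0.818, -0.576, 0.0], [0.0, 0.0, -1.0]]
ft_force: [0.5, -0.1, -0.5]
grip_width: 0.0453
```

Request:
jog_arm(
  plan=[
    [[0,0,0.03,0,0,0],[0,0,0,0,0,0],[0,0,0,0,0,0]],
  ],
)

```text
time_s: 37.4
position: [0.4269, 0.2762, 0.0313]
tool_rot: [[0.576, 0.818, -0.0], [0.818, -0.576, -0.0], [-0.0, -0.0, -1.0]]
ft_force: [0.6, 0.4, -0.4]
grip_width: 0.0455
```

Request:
jog_arm(
  plan=[
    [[0,0,0.03,0,0,0],[0,0,0,0,0,0],[0,0,0,0,0,0]],
  ],
)

```text
time_s: 37.7
position: [0.4269, 0.2762, 0.0301]
tool_rot: [[0.576, 0.818, -0.0], [0.818, -0.576, -0.0], [-0.0, -0.0, -1.0]]
ft_force: [0.2, -0.7, -1.0]
grip_width: 0.0455
```

Request:
jog_arm(
  plan=[
    [[0,0,0.02,0,0,0],[0,0,0,0,0,0],[0,0,0,0,0,0]],
  ],
)

```text
time_s: 38.0
position: [0.427, 0.2763, 0.0296]
tool_rot: [[0.576, 0.818, 0.0], [0.818, -0.576, 0.0], [0.0, 0.0, -1.0]]
ft_force: [0.2, -0.2, 3.4]
grip_width: 0.0456
```

Request:
jog_arm(
  plan=[
    [[0,0,0,0,0,0],[0,0,0,0,0,0],[0,0,0,0,0,0],[0,0,0,0,0,0],[0,0,0,0,0,0]],
  ],
  grip=0.65,
)

```text
time_s: 38.5
position: [0.4269, 0.2762, 0.0293]
tool_rot: [[0.576, 0.818, -0.0], [0.818, -0.576, -0.0], [-0.0, -0.0, -1.0]]
ft_force: [-0.6, -0.1, -0.7]
grip_width: 0.0704
```

Request:
jog_arm(
  plan=[
    [[0,0,-0.2,0,0,0],[0,0,-0.6,0,0,0],[0,0,-1,0,0,0],[0,0,-1,0,0,0],[0,0,-1,0,0,0],[0,0,-1,0,0,0],[0,0,-0.2,0,0,0],[0,0,0,0,0,0],[0,0,0,0,0,0]],
  ],
)

```text
time_s: 39.4
position: [0.4263, 0.276, 0.2282]
tool_rot: [[0.576, 0.818, -0.002], [0.818, -0.576, -0.001], [-0.002, -0.001, -1.0]]
ft_force: [0.6, -0.5, -0.2]
grip_width: 0.0704
```

```bash
python3 w.py wf tin_egg little_egg; python3 - <<'E'
from fit import *
from scipy.optimize import least_squares
P=fit('wf','tin_egg0',.022,.072)
g=lambda p:np.sqrt(((P[:,0]-p[0])**2+(P[:,1]-p[1])**2)/.024**2+((P[:,2]-p[2])/.036)**2)-1
r=least_squares(g,[.428,.277,.04],loss='soft_l1',f_scale=.03);print(r.x)
P=fit('wf','little_egg0',.004,.04)
def g(p):
    c,s=np.cos(p[2]),np.sin(p[2]);x=P[:,0]-p[0];y=P[:,1]-p[1]
    return np.sqrt(((c*x+s*y)/.021)**2+((-s*x+c*y)/.0165)**2+((P[:,2]-.016)/.016)**2)-1
r=least_squares(g,[.575,.362,.4],loss='soft_l1',f_scale=.1);print(r.x,np.degrees(r.x[2]),r.cost)
E
```

```text
39.45 [0.4263 0.276  0.2279] [[0.576, 0.818, -0.003], [0.818, -0.576, -0.001], [-0.002, -0.002, -1.0]] 0.07045428111102467
tin_egg 0.87 [284. 170. 356. 260.] [[0.401, 0.255, 0.034], [0.429, 0.28, 0.068], [0.452, 0.302, 0.096]]
little_egg 0.97 [389.   0. 435.  20.] [[0.558, 0.347, 0.008], [0.566, 0.354, 0.025], [0.582, 0.366, 0.031]]
wf tin_egg0 3001 [420.1 269.1] [73.4 62.5] 25.9 z [0.023  0.0575 0.0709] mean [428.2 277.5  53.5]
[0.4269698  0.27624109 0.04297581]
wf little_egg0 680 [568.5 353.8] [13.5 31.1] 52.5 z [0.0167 0.0254 0.0303] mean [566.8 354.9  24.5]
[0.57764602 0.36312669 0.39665667] 22.72675296889961 0.491374549282537
```

View pics/wf.png

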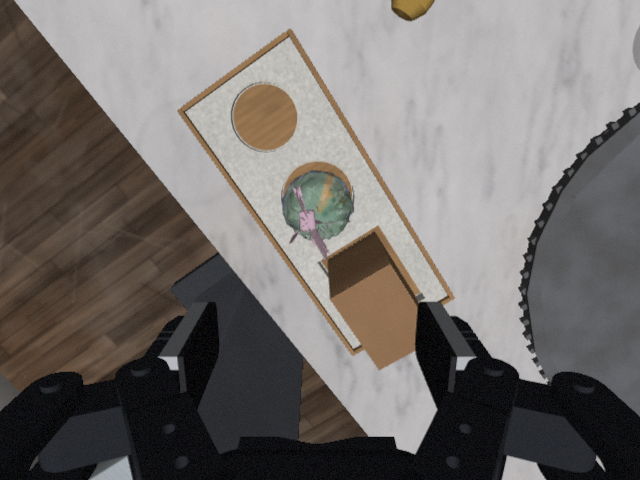

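```bash
python3 - <<'E'
from h import *
a=np.load('side0.npz');c=cam('side')
P,u,v=pts(a['d'],c)
m=(P[:,2]>.03)&(P[:,0]>.45)&(P[:,0]<.95)&(P[:,1]>.32)&(P[:,1]<.8)
Q=P[m]
for x in np.arange(.45,.95,.05):
  r=[]
  for y in np.arange(.32,.8,.04):
    k=(abs(Q[:,0]-x-.025)<.025)&(abs(Q[:,1]-y-.02)<.02); r.append('%.2f'%Q[k,2].max() if k.sum()>3 else '  - ')
  print('%.2f'%x,*r)
a=np.load('w2.npz')
cv2.imwrite('pics/sfull.png',cv2.imread('pics/side0.png')[180:480,100:500])
E
```

```text
0.45   -    -    -    -  0.15 0.15 0.15 0.09 0.13 0.14 0.14 0.41
0.50   -    -    -    -    -  0.12   -    -    -  0.34 0.33 0.30
0.55   -    -    -    -    -    -    -    -    -  0.41 0.41 0.41
0.60   -    -    -    -    -    -    -    -    -    -    -    - 
0.65   -    -    -    -  0.18   -    -    -    -    -    -    - 
0.70   -    -    -  0.22 0.19 0.18   -    -    -    -    -    - 
0.75   -    -    -    -    -  0.11   -    -    -  0.14   -    - 
0.80 0.08 0.08 0.37 0.36   -  0.12 0.12 0.12   -    -    -    - 
0.85 0.08 0.38 0.38 0.36 0.36 0.12 0.12 0.12   -    -    -    - 
0.90   -  0.37 0.37 0.37 0.36   -    -    -    -    -    -    -
```

View pics/sfull.png

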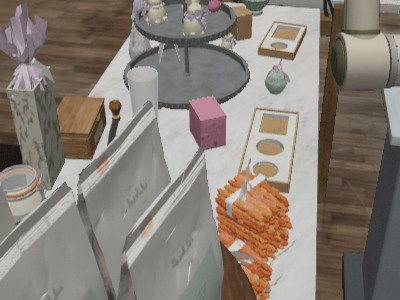

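Request:
jog_arm(
  plan=[
    [[0.792,0.368,0,0,0,0],[0.792,0.368,0,0,0,0],[0.792,0.368,0,0,0,0],[0.792,0.368,0,0,0,0],[0.792,0.368,0,0,0,0],[0,0,0,0,0,0.81],[0,0,0,0,0,0.81],[0,0,0,0,0,0.81],[0,0,0,0,0,0.81],[0,0,0,0,0,0]],
  ],
)

```text
time_s: 40.55
position: [0.5782, 0.3633, 0.228]
tool_rot: [[0.891, 0.453, -0.002], [0.453, -0.891, -0.001], [-0.002, -0.0, -1.0]]
ft_force: [-0.9, -0.2, 0.3]
grip_width: 0.0704
```

Request:
jog_arm(
  plan=[
    [[0,0,0,0,0,0],[0,0,0,0,0,0]],
  ],
)

```text
time_s: 40.75
position: [0.5782, 0.3633, 0.2289]
tool_rot: [[0.89, 0.456, -0.001], [0.456, -0.89, -0.0], [-0.001, -0.0, -1.0]]
ft_force: [0.0, 0.1, 0.2]
grip_width: 0.0707
```

```bash
python3 w.py wg little_egg; python3 - <<'E'
from fit import *
from scipy.optimize import least_squares
P=fit('wg','little_egg0',.003,.04)
fit('wg','little_egg0',.008,.022)
def g(p):
    c,s=np.cos(p[2]),np.sin(p[2]);x=P[:,0]-p[0];y=P[:,1]-p[1]
    return np.sqrt(((c*x+s*y)/.021)**2+((-s*x+c*y)/.0165)**2+((P[:,2]-.016)/.016)**2)-1
r=least_squares(g,[.575,.362,.4],loss='soft_l1',f_scale=.1);print(r.x,np.degrees(r.x[2]),r.cost)
Q=fit('wg',None,.08,.35,(.6,.85,.3,.6))
for x in np.arange(.6,.85,.025):
  print('%.3f'%x,*['%.2f'%Q[k,2].max() if (k:=(abs(Q[:,0]-x-.0125)<.0125)&(abs(Q[:,1]-y-.0125)<.0125)).sum()>3 else ' -  ' for y in np.arange(.3,.6,.025)])
E
```

```text
40.8 [0.5782 0.3633 0.229 ] [[0.89, 0.456, -0.0], [0.456, -0.89, -0.0], [-0.0, -0.0, -1.0]] 0.0704018329723639
little_egg 0.88 [295. 174. 337. 221.] [[0.561, 0.349, 0.018], [0.58, 0.365, 0.028], [0.596, 0.379, 0.033]]
wg little_egg0 1434 [579.  364.4] [39.8 31.7] 26.1 z [0.02   0.0281 0.0326] mean [579.7 364.8  27.5]
wg little_egg0 161 [579.3 364.4] [39.2 31.9] 24.2 z [0.0167 0.0202 0.0219] mean [585.8 368.3  19.8]
[0.57737079 0.36367246 0.44415459] 25.448183415861337 1.3063868700879242
wg None 23219 [635.5 436.7] [277.2  59.6] 86.0 z [0.1113 0.2945 0.3171] mean [610.2 341.9 284.1]
0.600 0.32 0.32 0.32  -    -    -    -    -    -    -   0.11 0.11
0.625  -    -    -    -    -    -    -    -   0.11 0.11 0.11  -  
0.650  -    -    -    -    -    -    -   0.11 0.11  -    -    -  
0.675  -    -    -    -    -    -    -    -    -    -    -    -  
0.700  -    -    -    -    -    -    -    -    -    -    -    -  
0.725  -    -    -    -    -    -    -    -    -    -    -    -  
0.750  -    -    -    -    -    -    -    -    -    -    -    -  
0.775  -    -    -    -    -    -    -    -    -    -    -    -  
0.800  -    -    -    -    -    -    -    -    -    -    -    -  
0.825  -    -    -    -    -    -    -    -    -    -    -    -
```

View pics/wg.png

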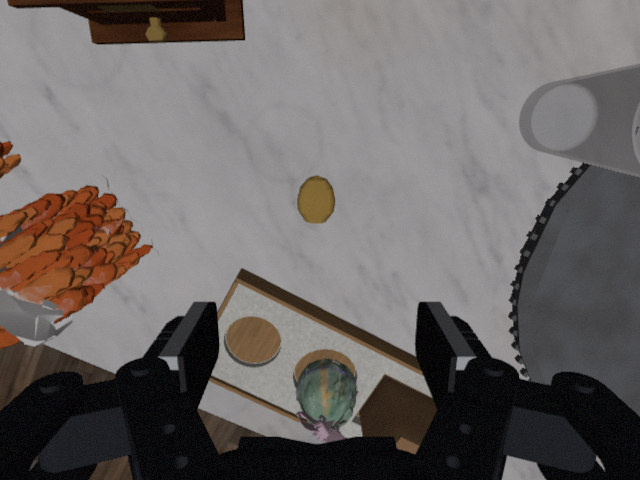

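Request:
jog_arm(
  plan=[
    [[0.015,0,0.8,0,0,0],[0,0,0.9,0,0,0],[0,0,0.9,0,0,0],[0,0,0.9,0,0,0],[0,0,0.8,0,0,0],[0,0,0.6,0,0,0],[0,0,0.4,0,0,0],[0,0,0.2,0,0,0],[0,0,0,0,0,0],[0,0,0,0,0,0]],
  ],
)

```text
time_s: 41.85
position: [0.5793, 0.3638, 0.0103]
tool_rot: [[0.891, 0.454, 0.001], [0.454, -0.891, 0.001], [0.001, 0.0, -1.0]]
ft_force: [-0.5, 0.6, 0.2]
grip_width: 0.0704
```

Request:
jog_arm(
  plan=[
    [[0,0,0,0,0,0],[0,0,0,0,0,0],[0,0,0,0,0,0],[0,0,0,0,0,0],[0,0,0,0,0,0],[0,0,0,0,0,0],[0,0,0,0,0,0]],
  ],
  grip=-1,
  squeeze=20,
)

```text
time_s: 42.55
position: [0.5792, 0.3638, 0.0101]
tool_rot: [[0.891, 0.454, 0.001], [0.454, -0.891, 0.001], [0.001, 0.0, -1.0]]
ft_force: [-0.9, 0.1, 6.7]
grip_width: 0.0307
```

Request:
jog_arm(
  plan=[
    [[0,0,-0.2,0,0,0],[0,0,-0.6,0,0,0],[0,0,-1,0,0,0],[0,0,-1,0,0,0],[0,0,-1,0,0,0],[0,0,-0.2,0,0,0],[0,0,0,0,0,0]],
  ],
)

```text
time_s: 43.25
position: [0.5791, 0.3638, 0.171]
tool_rot: [[0.891, 0.454, 0.003], [0.454, -0.891, 0.001], [0.003, 0.0, -1.0]]
ft_force: [0.4, 0.0, -1.0]
grip_width: 0.0301
```

Request:
jog_arm(
  plan=[
    [[-0.8525,-0.3725,0,0,0,0],[-0.8525,-0.3725,0,0,0,0],[-0.8525,-0.3725,0,0,0,0],[-0.8525,-0.3725,0,0,0,0],[0,0,0,0,0,-0.893],[0,0,0,0,0,-0.893],[0,0,0,0,0,-0.893],[0,0,0,0,0,0],[0,0,0,0,0,0]],
  ],
)

```text
time_s: 44.15
position: [0.4298, 0.3546, 0.1681]
tool_rot: [[0.645, 0.764, -0.002], [0.764, -0.645, -0.001], [-0.002, -0.001, -1.0]]
ft_force: [0.5, -0.1, -0.6]
grip_width: 0.0304
```

```bash
python3 w.py wh little_egg; python3 - <<'E'
from fit import *
P=fit('wh','little_egg0',.14,.25)
Q=fit('wh',None,.05,.35,(.36,.56,.40,.6))
for x in np.arange(.36,.56,.025):
  print('%.3f'%x,*['%.2f'%Q[k,2].max() if (k:=(abs(Q[:,0]-x-.0125)<.0125)&(abs(Q[:,1]-y-.0125)<.0125)).sum()>3 else ' -  ' for y in np.arange(.4,.6,.025)])
fit('wh',None,.02,.034,(.34,.505,.3,.42))
E
```

```text
44.2 [0.4299 0.3546 0.1684] [[0.645, 0.764, -0.002], [0.764, -0.645, -0.001], [-0.002, -0.001, -1.0]] 0.030539497362470705
little_egg 0.65 [273. 269. 357. 381.] [[0.417, 0.34, 0.175], [0.434, 0.358, 0.186], [0.447, 0.371, 0.191]]
wh little_egg0 8082 [430.4 354.8] [40.4 30.6] 49.5 z [0.1765 0.1859 0.1903] mean [433.  357.5 185. ]
wh None 12282 [395.1 480.7] [121.5 113.1] 46.8 z [0.0536 0.1032 0.1248] mean [423.9 499.5  98.7]
0.360  -    -    -    -   0.07 0.10  -    -  
0.385 0.25  -    -    -   0.12 0.12  -    -  
0.410  -    -    -   0.13 0.13  -    -    -  
0.435  -    -    -   0.14 0.13  -    -    -  
0.460  -    -    -   0.12  -    -    -    -  
0.485  -    -    -    -    -    -    -    -  
0.510  -    -    -    -    -    -    -    -  
0.535  -    -    -    -    -    -    -    -  
0.560  -    -    -    -    -    -    -    -  
wh None 14009 [430.5 348.9] [ 97.2 108.1] 88.0 z [0.0221 0.0235 0.0284] mean [436.8 355.   24.1]
```

View pics/wh.png

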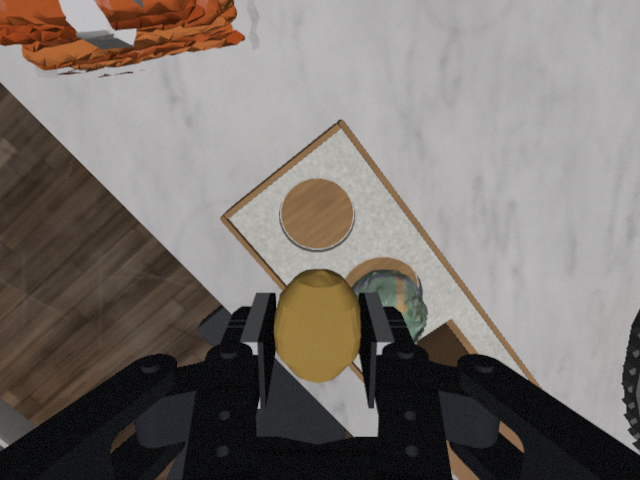

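Request:
jog_arm(
  plan=[
    [[0,0,0.7,0,0,0],[0,0,0.8,0,0,0],[0,0,0.8,0,0,0],[0,0,0.55,0,0,0],[0,0,0.35,0,0,0],[0,0,0.2,0,0,0],[0,0,0.08,0,0,0],[0,0,0,0,0,0],[0,0,0,0,0,0]],
  ],
)

```text
time_s: 45.15
position: [0.4306, 0.355, 0.0308]
tool_rot: [[0.643, 0.766, 0.001], [0.766, -0.643, 0.001], [0.001, 0.0, -1.0]]
ft_force: [0.0, -1.0, -0.3]
grip_width: 0.0302
```

Request:
jog_arm(
  plan=[
    [[0,0,0.05,0,0,0],[0,0,0.04,0,0,0],[0,0,0,0,0,0],[0,0,0,0,0,0]],
  ],
)

```text
time_s: 45.55
position: [0.4302, 0.3548, 0.0266]
tool_rot: [[0.642, 0.766, 0.0], [0.766, -0.642, 0.0], [0.0, 0.0, -1.0]]
ft_force: [-0.3, -0.3, -0.7]
grip_width: 0.0301
```

Request:
jog_arm(
  plan=[
    [[0,0,0.02,0,0,0],[0,0,0,0,0,0],[0,0,0,0,0,0]],
  ],
)

```text
time_s: 45.85
position: [0.4302, 0.3548, 0.0257]
tool_rot: [[0.642, 0.766, -0.0], [0.766, -0.642, 0.0], [-0.0, -0.0, -1.0]]
ft_force: [0.1, -0.2, -0.6]
grip_width: 0.0304
```

Request:
jog_arm(
  plan=[
    [[0,0,0.025,0,0,0],[0,0,0,0,0,0],[0,0,0,0,0,0]],
  ],
)

```text
time_s: 46.15
position: [0.4302, 0.3548, 0.0247]
tool_rot: [[0.642, 0.766, -0.0], [0.766, -0.642, -0.0], [-0.0, -0.0, -1.0]]
ft_force: [0.5, 0.3, -1.1]
grip_width: 0.0303
```

Request:
jog_arm(
  plan=[
    [[0,0,0.02,0,0,0],[0,0,0,0,0,0],[0,0,0,0,0,0]],
  ],
)

```text
time_s: 46.45
position: [0.4303, 0.3549, 0.0242]
tool_rot: [[0.642, 0.766, 0.0], [0.766, -0.642, 0.0], [0.0, 0.0, -1.0]]
ft_force: [-0.3, -0.2, 2.7]
grip_width: 0.0301
```

Request:
jog_arm(
  plan=[
    [[0,0,0,0,0,0],[0,0,0,0,0,0],[0,0,0,0,0,0],[0,0,0,0,0,0],[0,0,0,0,0,0]],
  ],
  grip=0.3,
)

```text
time_s: 46.95
position: [0.4302, 0.3547, 0.0238]
tool_rot: [[0.642, 0.766, -0.0], [0.766, -0.642, -0.0], [-0.0, -0.0, -1.0]]
ft_force: [-0.0, 0.3, 0.7]
grip_width: 0.0553
```

Request:
jog_arm(
  plan=[
    [[0,0,-0.2,0,0,0],[0,0,-0.6,0,0,0],[0,0,-1,0,0,0],[0,0,-1,0,0,0],[0,0,-1,0,0,0],[0,0,-1,0,0,0],[0,0,-1,0,0,0],[0,0,0,0,0,0],[0,0,0,0,0,0]],
  ],
)

```text
time_s: 47.85
position: [0.4301, 0.3548, 0.2568]
tool_rot: [[0.642, 0.766, 0.002], [0.766, -0.642, 0.001], [0.002, 0.001, -1.0]]
ft_force: [0.1, 0.2, -0.4]
grip_width: 0.0553
```

```bash
python3 w.py wi little_egg tin_egg carton_window; python3 - <<'E'
from fit import *
fit('wi','little_egg0',.025,.06)
fit('wi','carton_window0',.085,.1)
from h import *
p,d=snap('side','sj');c=cam('side')
for q in ['small_hare','tin_egg','carton_large','carton_window','glass','dripper']:
    for r in spotter.trace('side',q)[:1]:
        P,u,v=pts(d,c,r['pixels']);print(q,round(r['score'],2),np.round(np.percentile(P,[2,50,98],axis=0),3).tolist())
a=p[150:390,210:430,::-1];cv2.imwrite('pics/sjz.png',cv2.resize(a,None,fx=2.5,fy=2.5,interpolation=2))
p,d=snap('scene','cj');c=cam('scene')
for q in ['glass','dripper','sign']:
    for r in spotter.trace('scene',q)[:1]:
        P,u,v=pts(d,c,r['pixels']);print(q,round(r['score'],2),np.round(np.percentile(P,[3,50,97],axis=0),3).tolist())
a=p[170:370,190:460,::-1];cv2.imwrite('pics/cjz.png',cv2.resize(a,None,fx=2.9,fy=2.9,interpolation=2))
E
```

```text
47.9 [0.4298 0.3546 0.2556] [[0.642, 0.766, -0.001], [0.766, -0.642, -0.0], [-0.001, -0.0, -1.0]] 0.05583852279990919
tin_egg 0.76 [338. 239. 398. 319.] [[0.401, 0.256, 0.036], [0.429, 0.284, 0.066], [0.452, 0.302, 0.095]]
carton_window 0.55 [382. 283. 469. 350.] [[0.402, 0.167, 0.012], [0.444, 0.222, 0.046], [0.451, 0.225, 0.095]]Traceback (most recent call last):
  File "<stdin>", line 2, in <module>
  File "fit.py", line 3, in fit
    a=np.load(f+'.npz');m=np.load(f+'_m.npz')[key] if key else np.ones((480,640),bool);d=a['d'];fx,fy,cx,cy=a['K']
                          ~~~~~~~~~~~~~~~~~~~^^^^^
    raise KeyError(f"{key} is not a file in the archive") from None
KeyError: 'little_egg0 is not a file in the archive'
```

View pics/wi.png

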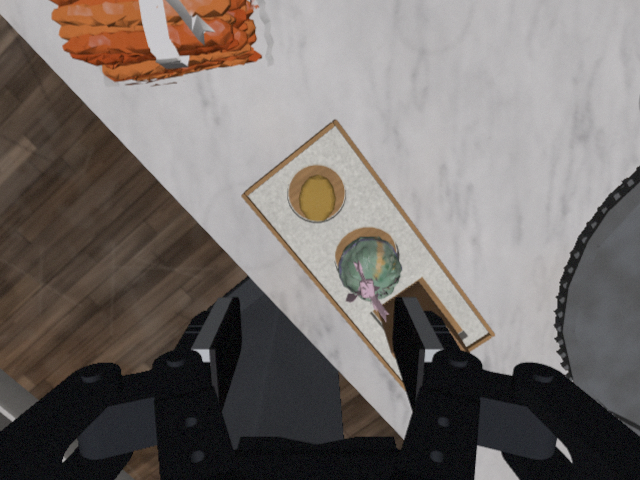

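```bash
python3 - <<'E'
from fit import *
P=fit('wi',None,.034,.06,(.4,.46,.325,.39)); print(P[:,2].max())
from h import *
p,d=snap('side','sj');c=cam('side')
for q in ['small_hare','tin_egg','carton_large','carton_window','glass','dripper']:
    for r in spotter.trace('side',q)[:1]:
        P,u,v=pts(d,c,r['pixels']);print(q,round(r['score'],2),np.round(np.percentile(P,[2,50,98],axis=0),3).tolist())
a=p[150:390,210:430,::-1];cv2.imwrite('pics/sjz.png',cv2.resize(a,None,fx=2.5,fy=2.5,interpolation=2))
p,d=snap('scene','cj');c=cam('scene')
for q in ['glass','dripper','sign']:
    for r in spotter.trace('scene',q)[:1]:
        P,u,v=pts(d,c,r['pixels']);print(q,round(r['score'],2),np.round(np.percentile(P,[3,50,97],axis=0),3).tolist())
a=p[170:370,190:460,::-1];cv2.imwrite('pics/cjz.png',cv2.resize(a,None,fx=2.9,fy=2.9,interpolation=2))
E
```

```text
wi None 1251 [430.4 354.3] [38.1 31. ] 48.9 z [0.0358 0.0424 0.0466] mean [430.8 354.8  42. ]
0.04827431320095988
tin_egg 0.95 [[0.398, 0.224, 0.008], [0.426, 0.291, 0.052], [0.452, 0.304, 0.09]]
carton_large 0.39 [[0.394, -0.325, 0.039], [0.399, -0.297, 0.074], [0.406, -0.261, 0.094]]
carton_window 0.64 [[0.4, 0.156, 0.027], [0.424, 0.22, 0.089], [0.451, 0.257, 0.096]]
glass 0.78 [[0.698, 0.183, 0.062], [0.73, 0.239, 0.12], [0.762, 0.253, 0.144]]
dripper 0.71 [[0.545, -0.537, 0.016], [0.569, -0.506, 0.053], [0.599, -0.428, 0.068]]
glass 0.57 [[0.591, -0.048, 0.054], [0.71, 0.191, 0.073], [0.736, 0.223, 0.201]]
dripper 0.57 [[0.496, -0.533, 0.008], [0.556, -0.467, 0.048], [0.597, -0.43, 0.071]]
sign 0.52 [[0.723, -0.257, 0.006], [0.738, -0.231, 0.024], [0.744, -0.202, 0.055]]
```

View pics/sjz.png

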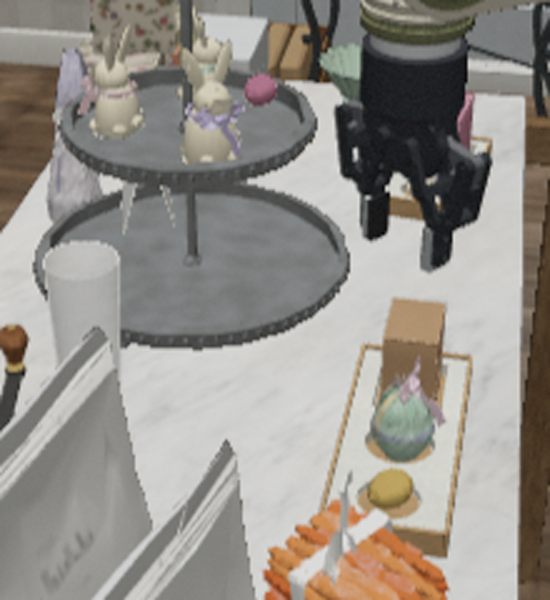

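View pics/cjz.png

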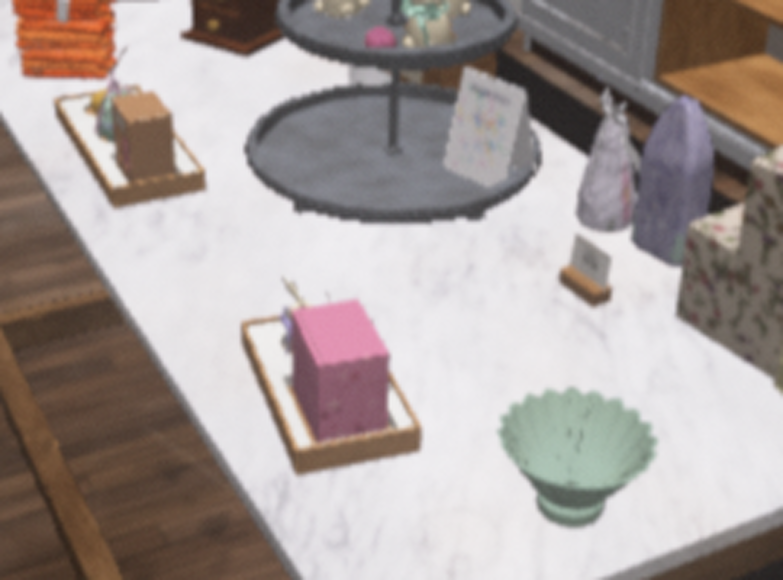

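Request:
jog_arm(
  plan=[
    [[-0.892,0.747,0,0,0,0],[-0.892,0.747,0,0,0,0],[-0.892,0.747,0,0,0,0],[-0.892,0.747,0,0,0,0],[-0.892,0.747,0,0,0,0],[-0.892,0.747,0,0,0,0],[-0.892,0.747,0,0,0,0],[-0.892,0.747,0,0,0,0],[-0.892,0.747,0,0,0,0],[-0.892,0.747,0,0,0,0]],
  ],
)

```text
time_s: 49.6
position: [0.4296, -0.1125, 0.2562]
tool_rot: [[0.643, 0.766, 0.001], [0.766, -0.643, -0.0], [0.0, 0.001, -1.0]]
ft_force: [0.4, 0.5, -0.3]
grip_width: 0.0553
```

Request:
jog_arm(
  plan=[
    [[-0.892,0.747,0,0,0,0],[-0.892,0.747,0,0,0,0],[0,0,0,0,0,0],[0,0,0,0,0,0],[0,0,0,0,0,0]],
  ],
)

```text
time_s: 50.1
position: [0.4299, -0.2028, 0.256]
tool_rot: [[0.642, 0.767, 0.0], [0.767, -0.642, 0.0], [0.0, -0.0, -1.0]]
ft_force: [0.4, -0.4, -0.4]
grip_width: 0.0554
```

```bash
python3 w.py wk small_hare; python3 - <<'E'
from fit import *
P=fit('wk','small_hare0',-.01,.25)
tcp=[.4417,-.2142];X=np.array([.163,.987]);Y=np.array([.987,-.163]);q=np.c_[(P[:,:2]-tcp)@X,(P[:,:2]-tcp)@Y]*1000;h=(P[:,2]-.008)*1000
for a in range(0,82,8):
    m=(h>a)&(h<a+8)
    if m.sum()>20: print(a,m.sum(),np.round(np.percentile(q[m],[2,50,98],axis=0).T,1).tolist())
a=cv2.imread('pics/wk.png')[100:340,170:470];cv2.imwrite('pics/wkz.png',cv2.resize(a,None,fx=2.5,fy=2.5,interpolation=2))
from h import *
p,d=snap('side','sk');a=p[180:250,340:420,::-1];cv2.imwrite('pics/skz.png',cv2.resize(a,None,fx=7,fy=7,interpolation=2))
E
```

```text
50.15 [ 0.43   -0.2025  0.2561] [[0.641, 0.767, 0.0], [0.767, -0.641, 0.0], [0.0, 0.0, -1.0]] 0.05587892016130423
small_hare 0.59 [303. 176. 355. 250.] [[0.42, -0.237, 0.011], [0.438, -0.213, 0.055], [0.457, -0.193, 0.081]]
wk small_hare0 2709 [ 436.6 -227.2] [75.  51.4] 82.3 z [0.0099 0.0459 0.0777] mean [ 436.9 -215.4   44.6]
0 313 [[-51.0, 7.8, 20.1], [-26.0, 7.9, 21.6]]
8 403 [[-42.7, -15.1, 19.3], [-28.4, -10.0, 19.1]]
16 230 [[-40.3, 5.8, 19.3], [-27.6, 2.5, 18.4]]
24 158 [[-14.1, 11.6, 18.4], [-23.1, 2.9, 11.6]]
32 368 [[-20.6, 3.6, 14.0], [-22.8, 3.3, 13.0]]
40 174 [[-20.3, -4.8, 10.3], [-22.7, -17.7, 6.8]]
48 389 [[-13.1, -1.0, 8.1], [-20.3, -4.3, 5.5]]
56 370 [[-17.5, -2.1, 15.4], [-13.5, -6.4, 0.9]]
64 230 [[-25.3, 9.8, 21.7], [-16.5, -11.3, -7.3]]
72 68 [[-28.5, -21.2, 23.1], [-18.3, -15.4, -12.5]]
```

View pics/wkz.png

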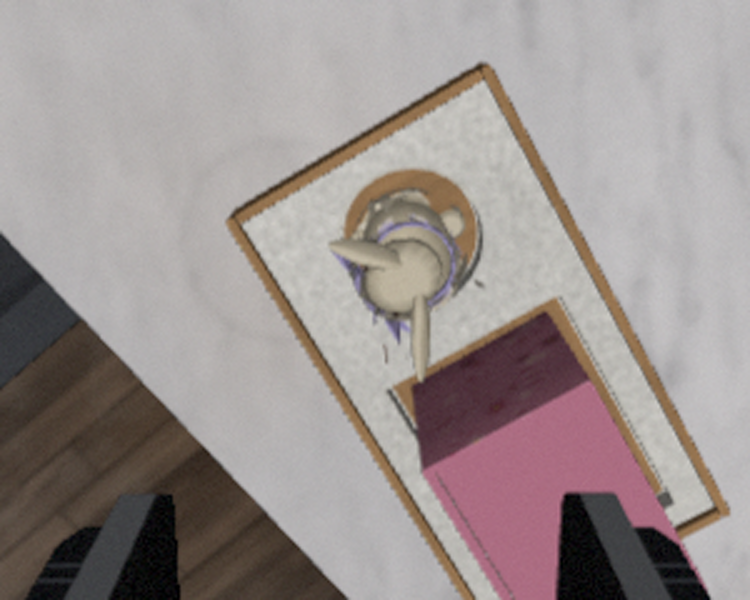

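```bash
python3 -c "
from rig import close_job
print(close_job())"
```

```text
the job is handed in; nothing more can be done
None
```

Both gift sets are made up and the job is handed in, at about 50 s of the 136 s allowed. I placed them in the order you listed: pink carton, hare, window carton, tin egg, little egg. Each one was lowered until the wrist felt it touch, then released.

**What the last checks showed**
- **Cartons:** both tops read 8 mm higher than they did on the table, which matches the well floors, and both sit within about 1 mm of their well centres.
- **Tin egg:** it stands upright in its round well, about 1 mm off centre, and its top also reads about 8 mm higher.
- **Little egg:** it lies in its nest with its top at 47 mm, as expected for the 14 mm floor.
- **Hare:** it stands upright on the well floor, and two later looks agreed. It sits off centre towards -x, about 8 mm by my estimate of its axis, but inside the well.
- **Glass, dripper and sign:** they read the same positions as at the start, within a few millimetres.

**What disagreed or was missed**
- **Finders:** in the last pictures they missed the little egg and marked only part of the pink carton. I checked the egg by depth instead. The pink carton's measurement is from just after it was placed, and it looked unmoved in the last pictures.
- **Hare height:** it touched down about 2 mm earlier than I had worked out. It probably slipped slightly in the grip.
- **Tin egg height:** a fitted shape put its centre about 3 mm higher than its top reading implies. I relied on the top reading.

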